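# Set up the dipping tray and find the full icing tin

## Robot

A 7-joint arm with a two-finger parallel gripper is mounted at the origin on the work surface. World frame = base frame: x ahead of the robot, y to its left, z up, the work surface at z = 0. Lengths are in m, angles in rad, forces in N, time in s.
With the tool pointing down it reaches from about 0.4 to 0.875 m from the base axis. Payload 6.5 kg.
Tool frame: the origin (TCP) lies midway between the tips of the shut fingers; the grasp point (between the pads) lies 19 mm behind it (manip.tcp_to_grasp is the distance from the TCP to the grasp point, in m); z points along the fingers, y is the direction in which the jaws open and shut (so a half turn about z gives the same grasp; the last joint's range is limited). The gripper opens to 88 mm and grips with 3 to 60 N. Pads are 18 mm wide; open, the fingers measure 123 mm over their backs; the gripper's body (75 mm by 187 mm) begins 45 mm behind the grasp point.
Start: joints at [-1.361, 0.536, -0.004, 1.538, 0.003, 1.067, -0.071], TCP at [0.177, 0.625, 0.203] pointing down, gripper open.
Joint ranges: [-2.7, 2.7], [-0.37, 2.16], [-1.27, 1.26], [0.24, 2.4], [-1.31, 4.45], [0.19, 1.91], [-2.76, 2.76]. Speed limits (rad/s): [2.39, 2.39, 3.14, 3.14, 3.14, 3.14, 3.14].

## Interface

Orientations are given as a rotation vector (axis times angle).
In Python, from bench import manip, capture, camera_params gives the robot as it stands. The module is installed in compiled form; this text tells all that it offers.
- The arm moves only by the shell command python3 -m pendant 'ROWS' [FORCE]. ROWS is JSON, a list of rows, each an object of numbers: "jaw": the opening, from 0 (shut) to 1 (fully open); "dx", "dy", "dz": the shift along the tool's x, y, z in m; "rx", "ry", "rz": the turn, a rotation vector about the tool's x, y, z in rad. A call has 1 to 20 rows; each row is the pose to reach, as a shift and turn from the pose measured when the call began, along the tool's axes at that moment; what a row does not reach only later rows make up. A row lasts 1/12 s, in which the tool goes at most 41.7 mm and 7.16 degrees, less where a joint would pass 70% of its speed; a pose out of reach is approached as far as the arm can. A call with a gripper value outside its range is refused whole. The fingers move at their own pace and stop on an object; FORCE is the grip in N (left out, the last holds). Time passes only in rows, so rows that repeat a pose let the fingers close. It gives the time, the measured TCP pose, the force and the opening at its end, in the units of the state.
- manip.get_state(): the state, without advancing time (a new reading comes with each control period).
- capture(name): name is "scene" or "side" or "wrist"; returns the picture (480x640x3 uint8, blue, green, red); there is no depth.
- camera_params(name): a dict with "mtx" (3x3 intrinsics, pixels), "k1" (the pictures are not rectified: a ray, as slopes to the right and down, at radius r is drawn at 1 + k1 r^2 times it, then the intrinsics apply), "R" (3x3) and "t" (3): a world point X has camera coordinates R X + t; the wrist camera has in their place "mount" (4x4, takes a point from camera to tool coordinates, whose origin is the TCP and whose axes are the flange's). Camera axes: x right, y down, z forward; pixel columns grow to the right and rows downward; lengths in m; the calibration is good to about 2 mm. A picture is of the moment at which its call begins: read the wrist's pose just before it. camera_params takes no time and is no camera call.
- manip.job_done(): hands the job in, once; it reports no verdict.
The state is a dict: "clock": time; "qpos": joint angles; "qvel": joint speeds; "tau": joint torques, N m; "ee_pos": TCP position; "tcp_rot": TCP orientation; "force": force on the tool from outside, world axes, zero at the start; "moment": the same for the moment, N m; "opening": finger opening in m.
Only numpy, scipy, OpenCV 4.12 (cv2) and the standard library are available. Lean on these libraries where they do the work, as an engineer would, in place of code of your own. Each camera call takes 0.05 s, during which the arm holds its last target.

## Task

Set up the icing station: take the divider plate out of its drying rack, slide it down into the slots of the dipping tray until it is fully home on the tray's floor, and let go of it. Then heft the three identical closed icing tins to find the full, heaviest one, and finish while still holding it up, upright and still, over the middle of the tray and clear of the divider; the other two tins stay standing on their mat. Leave the mug, jar and spatula alone, and do not tip any tin over.

Things in the scene. Friction and masses are not known exactly. Their poses are not given: they have to be found in the camera images.
- tray: fixed steel tray, 150 (x) x 200 (y) x 60 mm high, floor 6 mm thick; origin at the centre of its underside. In its middle, at each end of local x, a vertical slot between two ribs, 11 mm wide along y, flared at the top to 20 mm or more at 62 mm height; 118 mm between the end walls. The seated divider lies in the local xz plane, its origin 6 mm above the tray's
- divider: loose white plastic plate standing on edge in the drying rack, 112 mm wide (local x), 8 mm thick (local y), 62 mm high, with a grip tab 40 mm wide and 8 mm thick on the middle of its upper edge, up to 94 mm above its underside. Origin at the centre of its underside, z up; turned half round it is the same; 90 g
- rack: fixed drying rack: a grey base 130 (x) x 70 (y) x 8 mm high with four thin steel posts up to 44 mm high; the divider stands on the base, between the posts, in the rack's xz plane, and lifts straight up. Origin at the centre of its underside
- mat: fixed dark rubber mat, 160 (x) x 330 (y) x 3 mm thick, on which the three tins stand in a row along its local y, about 110 mm apart. Origin at the centre of its underside
- tin_a: closed round metal tin of icing, 66 mm in diameter, 115 mm tall: the upper 37 mm is its cap, 65 mm in diameter, a good place to grip. Origin at the centre of its underside, z up. All three look the same; the full one weighs 590 to 710 g, the two part-used ones 240 to 360 g each, and which one is full differs every time
- tin_b: closed round metal tin of icing, 66 mm in diameter, 115 mm tall: the upper 37 mm is its cap, 65 mm in diameter, a good place to grip. Origin at the centre of its underside, z up. All three look the same; the full one weighs 590 to 710 g, the two part-used ones 240 to 360 g each, and which one is full differs every time
- tin_c: closed round metal tin of icing, 66 mm in diameter, 115 mm tall: the upper 37 mm is its cap, 65 mm in diameter, a good place to grip. Origin at the centre of its underside, z up. All three look the same; the full one weighs 590 to 710 g, the two part-used ones 240 to 360 g each, and which one is full differs every time
- mug: white mug, 72 mm in diameter, 85 mm tall, handle at its local +y; origin at the centre of its underside; a bystander, to be left where it is
- jar: glass jar with a steel cap, 64 mm in diameter, 100 mm tall; origin at the centre of its underside; a bystander, to be left where it is
- spatula: spatula, 260 mm long, lying flat along its local x beyond the tins, seen from the robot; a bystander, to be left where it is

How it is judged:
By the outcome, as a careful person would: the job done as asked, in the order asked, and still so for the second after the job is handed in, while the arm keeps its last pose, push and grip.
It also fails if it takes over 72 s, if anything falls off the work surface, if the arm or the gripper's body presses on something with over 40 N, if the wrist force passes 120 N, or if a joint passes its speed limit or range.

## Working session

There is one attempt and no reset: what is moved stays moved. The work goes in short steps, Python scripts to look and compute and a shell command to move; the robot and the scene stay as the last step left them, time stands still between calls to the robot, and variables do not carry over. Pictures are saved under pics/ and viewed, and the job is handed in when it is done.

```bash
mkdir -p pics; ls
python3 - <<'E'
from bench import manip,capture,camera_params
import cv2,numpy as np
np.set_printoptions(precision=4,suppress=True)
print(manip.get_state(), manip.tcp_to_grasp)
for n in("scene","side","wrist"):
    cv2.imwrite(f"pics/{n}0.png",capture(n)); print(n,camera_params(n))
E
```

```text
pics
{'clock': 0.0, 'qpos': array([-1.3612,  0.5372, -0.0044,  1.5389,  0.0026,  1.0673, -0.0712]), 'qvel': array([-0.0012,  0.0005,  0.0016, -0.0019, -0.0007,  0.0006,  0.0008]), 'tau': array([ -0.0009, -57.1006,   0.99  , -25.1611,  -0.0564,   0.018 ,
         0.0002]), 'ee_pos': array([0.1768, 0.6248, 0.2018]), 'tcp_rot': array([-0.4318, -3.1117,  0.0027]), 'force': array([ 0.243 , -0.4057,  0.7095]), 'moment': array([-0.0053,  0.0363, -0.0165]), 'opening': 0.08782516439450144} 0.0187
scene {'mtx': array([[513.1419,   0.    , 314.0178],
       [  0.    , 513.1419, 241.3194],
       [  0.    ,   0.    ,   1.    ]]), 'k1': 0.03956915955685432, 'R': array([[-0.8603,  0.5097, -0.0033],
       [ 0.3109,  0.5195, -0.7959],
       [-0.4039, -0.6858, -0.6054]]), 't': array([ 0.4868, -0.1532,  1.2528])}
side {'mtx': array([[618.0234,   0.    , 317.5812],
       [  0.    , 618.0234, 234.3577],
       [  0.    ,   0.    ,   1.    ]]), 'k1': 0.05215964484038873, 'R': array([[-0.9814,  0.1916,  0.0146],
       [ 0.1268,  0.7029, -0.6999],
       [-0.1443, -0.685 , -0.7141]]), 't': array([ 0.5833, -0.038 ,  1.4645])}
wrist {'mtx': array([[411.3937,   0.    , 321.679 ],
       [  0.    , 411.3937, 237.6701],
       [  0.    ,   0.    ,   1.    ]]), 'k1': -0.09553666542846004, 'mount': array([[-0.001 , -0.9469, -0.3214,  0.0845],
       [ 1.    , -0.0009, -0.0006,  0.0005],
       [ 0.0003, -0.3214,  0.9469, -0.1819],
       [ 0.    ,  0.    ,  0.    ,  1.    ]])}
```

View pics/scene0.png

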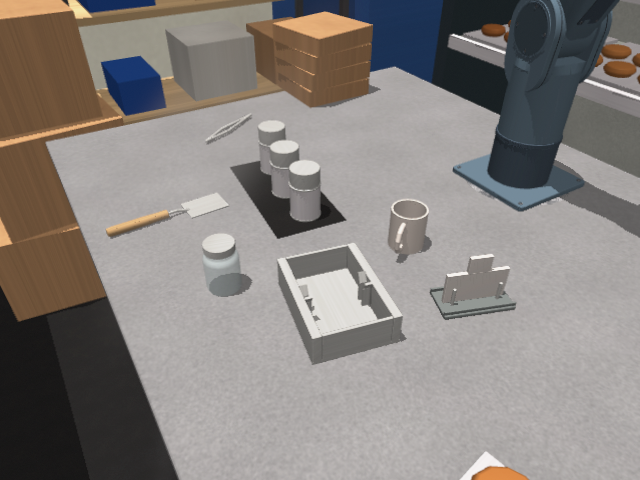

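View pics/side0.png

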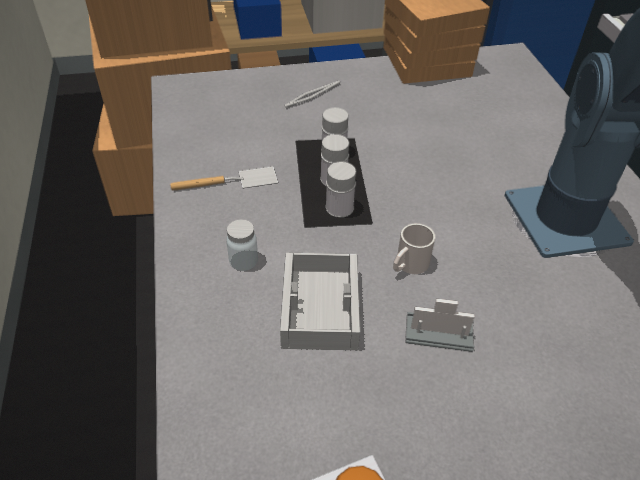

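View pics/wrist0.png

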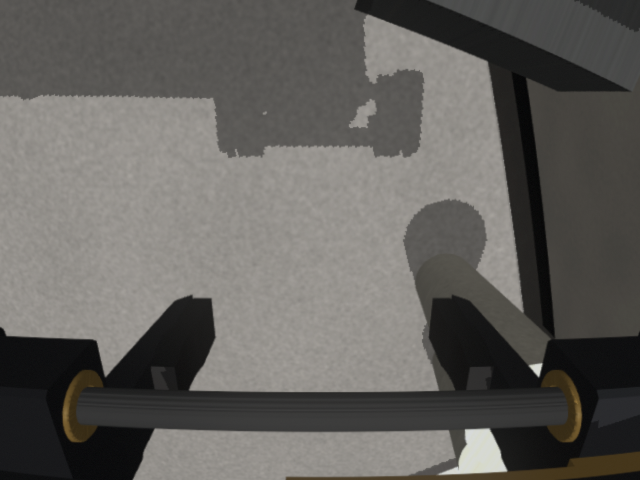

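```bash
cat > h.py <<'E'
import cv2,numpy as np
from bench import manip,capture,camera_params
np.set_printoptions(precision=4,suppress=True)
from scipy.spatial.transform import Rotation as Rn
def ray(n,uv,st=None):
    p=camera_params(n); d=(np.atleast_2d(uv)-p['mtx'][:2,2])/p['mtx'][0,0]
    u=d.copy()
    for _ in range(20): u=d/(1+p['k1']*(u**2).sum(1,keepdims=True))
    d=np.c_[u,np.ones(len(u))]
    if n=='wrist':
        M=p['mount'];T=Rn.from_rotvec(st['tcp_rot']).as_matrix()
        return T@M[:3,3]+st['ee_pos'], d@(T@M[:3,:3]).T
    return -p['R'].T@p['t'], d@p['R']
def onz(n,uv,z,st=None):
    o,d=ray(n,uv,st); return o+d*((z-o[2])/d[:,2])[:,None]
def proj(n,X,st=None):
    p=camera_params(n); X=np.atleast_2d(X)
    if n=='wrist':
        M=p['mount'];T=Rn.from_rotvec(st['tcp_rot']).as_matrix()
        c=((X-st['ee_pos'])@T-M[:3,3])@M[:3,:3]
    else: c=X@p['R'].T+p['t']
    s=c[:,:2]/c[:,2:]; s=s*(1+p['k1']*(s**2).sum(1,keepdims=True))
    return s*p['mtx'][0,0]+p['mtx'][:2,2]
def crop(src,dst,x,y,w,h,k):
    im=cv2.imread(src)[y:y+h,x:x+w]; im=cv2.resize(im,None,fx=k,fy=k,interpolation=cv2.INTER_CUBIC)
    for i in range(0,w,10): cv2.putText(im,str(x+i),(i*k,8),0,.3,(0,0,255));cv2.line(im,(i*k,10),(i*k,14),(0,0,255))
    for i in range(0,h,10): cv2.putText(im,str(y+i),(0,i*k+4),0,.3,(0,0,255))
    cv2.imwrite(dst,im)
E
python3 -c "
from h import *
crop('pics/scene0.png','pics/s_rack.png',425,250,100,75,8)
crop('pics/side0.png','pics/d_rack.png',398,290,90,66,8)
crop('pics/scene0.png','pics/s_tray.png',270,240,140,120,5)
crop('pics/side0.png','pics/d_tray.png',270,245,100,110,5)
crop('pics/side0.png','pics/d_mat.png',290,100,90,130,4)
"
```

```text
(no output)
```

View pics/s_rack.png

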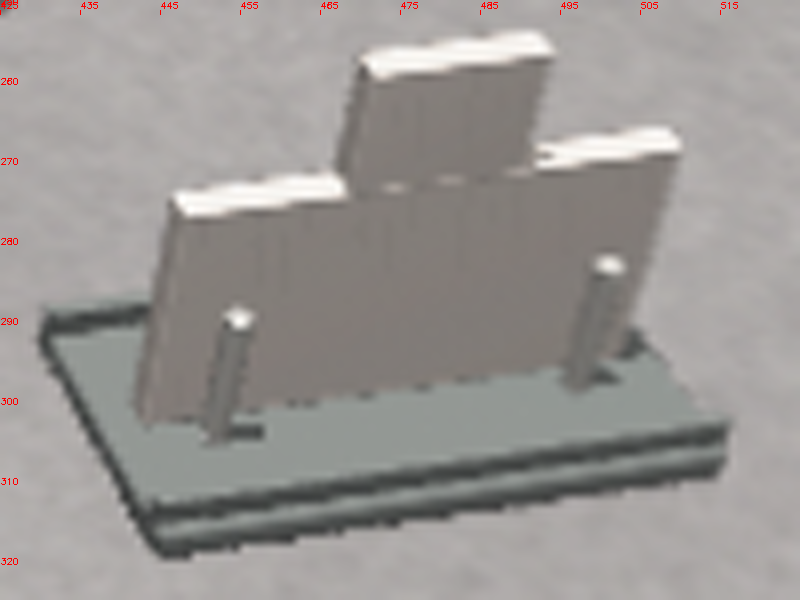

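View pics/d_rack.png

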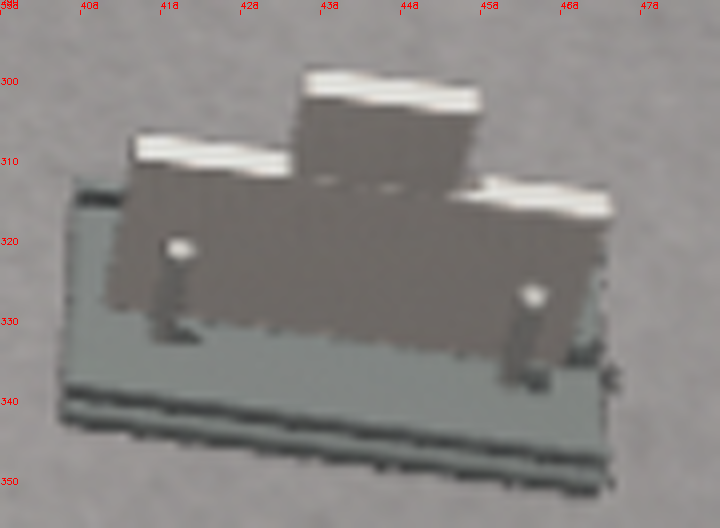

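View pics/s_tray.png

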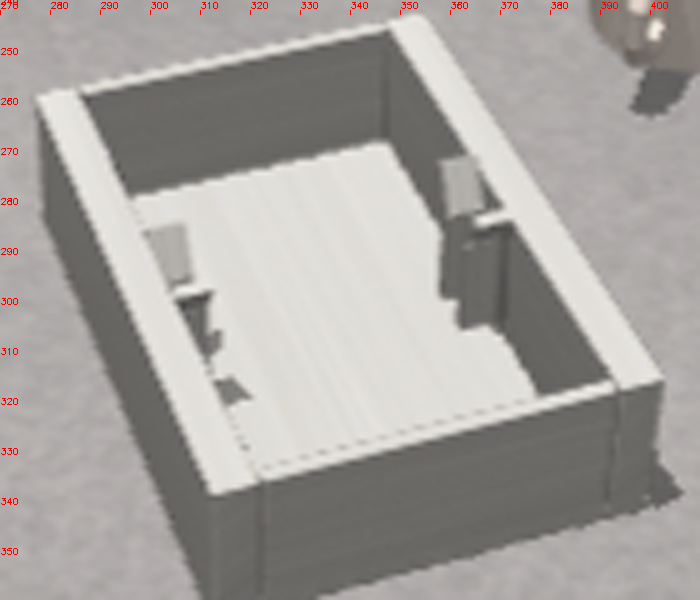

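View pics/d_tray.png

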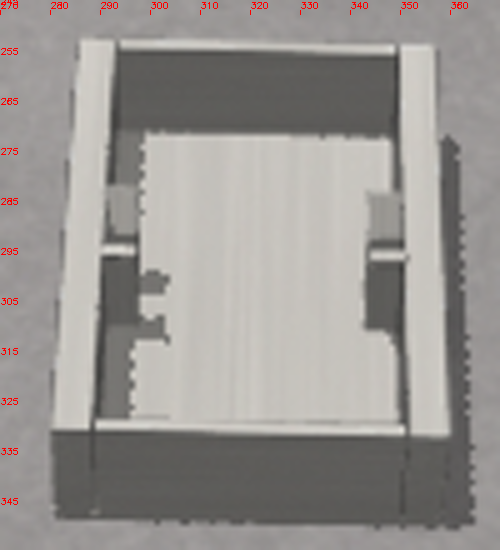

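View pics/d_mat.png

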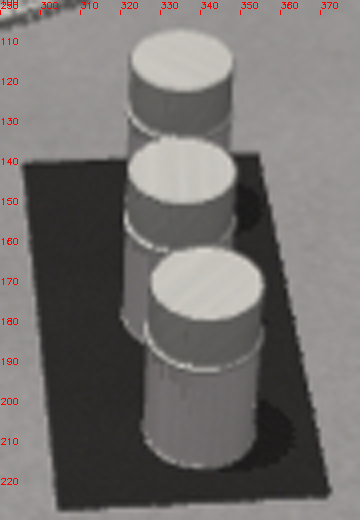

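Run:
```python
from h import *
def pc(n,pts,x,y,k,z):
    P=onz(n,(np.array(pts,float)+.5)/k-.5+[x,y],z); return P[:,:2]
def ang(v): return np.degrees(np.arctan2(v[1],v[0]))
for n,top,pts,o in (("scene",1,[(358,55),(372,78),(553,52),(545,32)],(425,250)),("side",1,[(305,70),(305,93),(480,110),(482,89)],(398,290))):
    P=pc(n,pts,*o,8,.102);print(n,"tab",P.mean(0),ang(P[1]-P[2]),ang(P[0]-P[3]),np.linalg.norm(P[1]-P[2]))
# shoulder ends z=.07 front edge line
P=pc("scene",[(185,216),(682,152)],425,250,8,.07);print("sh",P,ang(P[0]-P[1]),np.linalg.norm(P[0]-P[1]))
P=pc("side",[(135,158),(612,216)],398,290,8,.07);print("sh",P,ang(P[0]-P[1]),np.linalg.norm(P[0]-P[1]))
for n,pts,o in (("scene",[(37,97),(415,14),(663,380),(213,494)],(270,240)),("side",[(82,40),(435,46),(449,436),(52,430)],(270,245))):
    P=pc(n,pts,*o,5,.06);print(n,"tray",P.mean(0),ang(P[0]-P[1]),ang(P[3]-P[2]),ang(P[3]-P[0])-90,ang(P[2]-P[1])-90,[np.linalg.norm(P[i]-P[i-1]) for i in range(4)])
for n,rects in(("scene",[(255,118,34,26),(268,138,34,26),(286,160,38,28)]),("side",[(318,106,34,18),(318,133,34,19),(324,161,36,22)])):
    im=cv2.imread(f"pics/{n}0.png")
    g=cv2.cvtColor(im,cv2.COLOR_BGR2GRAY)
    for (x,y,w,h) in rects:
        m=(g[y:y+h,x:x+w]>195).astype(np.uint8)
        c=max(cv2.findContours(m,0,1)[0],key=cv2.contourArea)
        e=cv2.fitEllipse(cv2.convexHull(c)); print(n,e, onz(n,np.array(e[0])+[x,y],.118)[0,:2])
print("mat side",onz("side",np.array([(24,165),(260,153),(329,491),(58,510)])/4+[290,100],.003)[:,:2])
for n,uv,z in (("scene",(409,212),.085),("side",(417,234),.085),("scene",(219,246),.1),("side",(241,231),.1)): print(n,onz(n,uv,z)[0,:2])
```

```text
scene tab [0.3979 0.2608] -18.561589003329225 -20.14096626419199 0.03999049717381403
side tab [0.4013 0.2596] -17.34867738068642 -18.137801903947206 0.040213055802843706
sh [[0.4514 0.2454]
 [0.3472 0.2833]] -20.027179709324294 0.11082431762610385
sh [[0.455  0.245 ]
 [0.3494 0.2814]] -19.021676263280703 0.1117074862606179
scene tray [0.6185 0.1581] -11.367446535846181 -12.212705637606572 -11.968543960913678 -11.339647861240124 [np.float64(0.1973906131952468), np.float64(0.14564667880402754), np.float64(0.19956057091158844), np.float64(0.14783040016991594)]
side tray [0.6202 0.1584] -11.596911755137878 -11.493211736272682 -12.213510202993419 -12.09056730015702 [np.float64(0.19795596762430698), np.float64(0.14768678994417342), np.float64(0.1976837695117753), np.float64(0.1481141234154066)]
scene ((16.099773406982422, 7.473411560058594), (11.025914192199707, 25.524919509887695), 87.58366394042969) [ 0.4813 -0.3419]
scene ((15.900694847106934, 8.270416259765625), (12.467665672302246, 27.23284912109375), 86.72438049316406) [ 0.5057 -0.2313]
scene ((18.140155792236328, 7.093560695648193), (14.670980453491211, 29.496431350708008), 88.08110046386719) [ 0.5139 -0.127 ]
side ((13.009400367736816, 11.6849946975708), (5.201823711395264, 17.00416374206543), 119.6915512084961) [ 0.4979 -0.3296]
side ((9.570732116699219, 8.530282974243164), (6.3904218673706055, 11.559042930603027), 177.5150909423828) [ 0.5259 -0.2363]
side ((17.657360076904297, 9.314062118530273), (15.750530242919922, 25.156105041503906), 89.40831756591797) [ 0.5162 -0.1268]
mat side [[ 0.575  -0.4008]
 [ 0.4163 -0.3864]
 [ 0.4524 -0.0631]
 [ 0.6104 -0.0756]]
scene [0.3996 0.0777]
side [0.3956 0.0662]
scene [0.7597 0.0089]
side [0.7586 0.0069]
```

```bash
cat >> h.py <<'E'
def goal(pos,ydeg):
    """rows shift to TCP pos, tool y axis at world angle ydeg, straight down"""
    s=manip.get_state(); R0=Rn.from_rotvec(s['tcp_rot']).as_matrix()
    a=np.radians(ydeg); y=np.array([np.cos(a),np.sin(a),0]); z=np.array([0,0,-1.]); x=np.cross(y,z)
    G=np.c_[x,y,z]
    d=R0.T@(np.array(pos)-s['ee_pos']); r=Rn.from_matrix(R0.T@G).as_rotvec()
    print('t',round(s['clock'],2),'d',d.round(4),'r',r.round(4),'rows',np.linalg.norm(d)/.0417,np.degrees(np.linalg.norm(r))/7.16)
E
python3 -c "
from h import *
goal([.399,.260,.20],71)"
```

```text
t 0.15 d [-0.3131 -0.2907  0.0025] r [-0.0013  0.0002  0.0559] rows 10.245405071181201 0.44763169551677934
```

```bash
python3 -m pendant '[{"dx":-0.313,"dy":-0.291,"dz":0.002,"rz":0.056,"jaw":1},{"dx":-0.313,"dy":-0.291,"dz":0.002,"rz":0.056,"jaw":1},{"dx":-0.313,"dy":-0.291,"dz":0.002,"rz":0.056,"jaw":1},{"dx":-0.313,"dy":-0.291,"dz":0.002,"rz":0.056,"jaw":1},{"dx":-0.313,"dy":-0.291,"dz":0.002,"rz":0.056,"jaw":1},{"dx":-0.313,"dy":-0.291,"dz":0.002,"rz":0.056,"jaw":1},{"dx":-0.313,"dy":-0.291,"dz":0.002,"rz":0.056,"jaw":1},{"dx":-0.313,"dy":-0.291,"dz":0.002,"rz":0.056,"jaw":1},{"dx":-0.313,"dy":-0.291,"dz":0.002,"rz":0.056,"jaw":1},{"dx":-0.313,"dy":-0.291,"dz":0.002,"rz":0.056,"jaw":1},{"dx":-0.313,"dy":-0.291,"dz":0.002,"rz":0.056,"jaw":1},{"dx":-0.313,"dy":-0.291,"dz":0.002,"rz":0.056,"jaw":1},{"dx":-0.313,"dy":-0.291,"dz":0.002,"rz":0.056,"jaw":1},{"dx":-0.313,"dy":-0.291,"dz":0.002,"rz":0.056,"jaw":1},{"dx":-0.313,"dy":-0.291,"dz":0.002,"rz":0.056,"jaw":1},{"dx":-0.313,"dy":-0.291,"dz":0.002,"rz":0.056,"jaw":1}]'
python3 - <<'E'
from h import *
import json
s=manip.get_state();print(s)
cv2.imwrite("pics/w1.png",capture("wrist"))
json.dump({k:np.array(v).tolist() for k,v in s.items()},open('w1.json','w'))
E
```

```text
{'clock': 0.15, 'qpos': array([-1.3612,  0.537 , -0.0045,  1.5386,  0.0026,  1.0673, -0.0712]), 'qvel': array([-0.0004, -0.0017,  0.0003, -0.0026, -0.0006, -0.001 ,  0.0013]), 'tau': array([  0.0017, -57.1325,   0.9921, -25.183 ,  -0.0561,   0.0152,
         0.0001]), 'ee_pos': array([0.1769, 0.6249, 0.202 ]), 'tcp_rot': array([-0.4317, -3.1117,  0.0021]), 'force': array([0.2129, 0.8034, 0.2725]), 'moment': array([-0.0251,  0.0369,  0.0424]), 'opening': 0.08797896827274174}invalid input
```

View pics/w1.png

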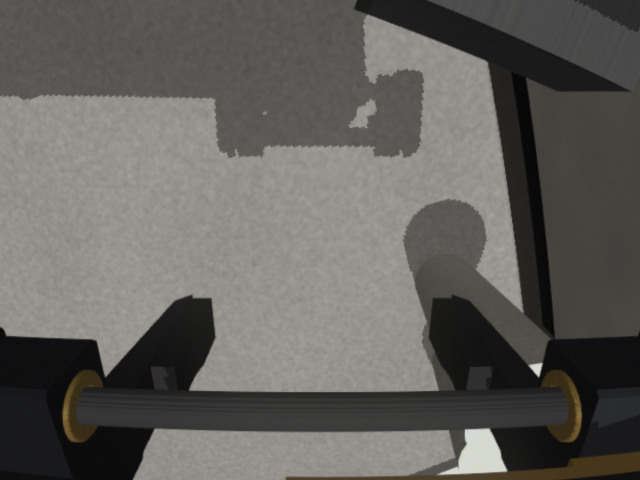

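The call was refused, probably because each row needs all its keys.

```bash
python3 -m pendant '[{"dx":-0.313,"dy":-0.291,"dz":0.002,"rx":0,"ry":0,"rz":0.056,"jaw":1},{"dx":-0.313,"dy":-0.291,"dz":0.002,"rx":0,"ry":0,"rz":0.056,"jaw":1},{"dx":-0.313,"dy":-0.291,"dz":0.002,"rx":0,"ry":0,"rz":0.056,"jaw":1},{"dx":-0.313,"dy":-0.291,"dz":0.002,"rx":0,"ry":0,"rz":0.056,"jaw":1},{"dx":-0.313,"dy":-0.291,"dz":0.002,"rx":0,"ry":0,"rz":0.056,"jaw":1},{"dx":-0.313,"dy":-0.291,"dz":0.002,"rx":0,"ry":0,"rz":0.056,"jaw":1},{"dx":-0.313,"dy":-0.291,"dz":0.002,"rx":0,"ry":0,"rz":0.056,"jaw":1},{"dx":-0.313,"dy":-0.291,"dz":0.002,"rx":0,"ry":0,"rz":0.056,"jaw":1},{"dx":-0.313,"dy":-0.291,"dz":0.002,"rx":0,"ry":0,"rz":0.056,"jaw":1},{"dx":-0.313,"dy":-0.291,"dz":0.002,"rx":0,"ry":0,"rz":0.056,"jaw":1},{"dx":-0.313,"dy":-0.291,"dz":0.002,"rx":0,"ry":0,"rz":0.056,"jaw":1},{"dx":-0.313,"dy":-0.291,"dz":0.002,"rx":0,"ry":0,"rz":0.056,"jaw":1},{"dx":-0.313,"dy":-0.291,"dz":0.002,"rx":0,"ry":0,"rz":0.056,"jaw":1},{"dx":-0.313,"dy":-0.291,"dz":0.002,"rx":0,"ry":0,"rz":0.056,"jaw":1}]'
```

```text
clock: 1.37
ee_pos: [0.398, 0.2614, 0.2005]
tcp_rot: [-0.515, -3.098, 0.001]
force: [0.5, 0.2, -0.0]
opening: 0.0881
```

```bash
cat >> h.py <<'E'
import json
def wshot(tag):
    s=manip.get_state();cv2.imwrite(f"pics/{tag}.png",capture("wrist"))
    json.dump({k:np.array(v).tolist() for k,v in s.items()},open(f'{tag}.json','w'));print(s['clock'],s['ee_pos'],s['tcp_rot'],s['force'])
def wst(tag): return {k:np.array(v) for k,v in json.load(open(f'{tag}.json')).items()}
E
python3 -c "
from h import *
wshot('w2')"
```

```text
1.3667 [0.398  0.2614 0.2005] [-0.5153 -3.0985  0.0007] [ 0.4921  0.2455 -0.0067]
```

View pics/w2.png

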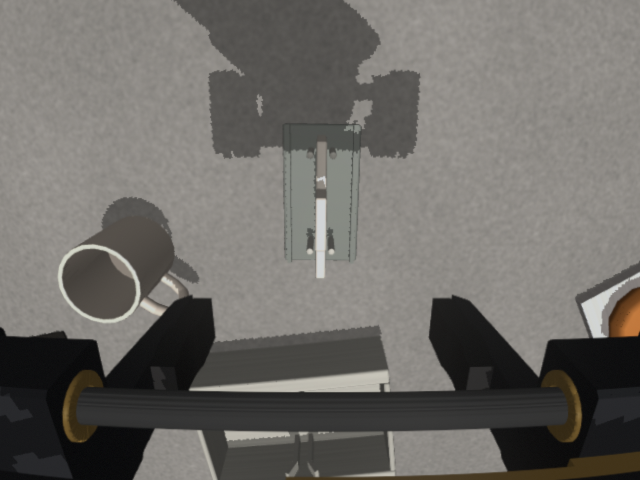

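```bash
python3 -c "
from h import *
s=wst('w2')
print(proj('wrist',[[.399,.26,.102],[.399,.26,.07],[.399,.26,.0]],s))
crop('pics/w2.png','pics/w2c.png',275,110,100,180,4)
print(onz('wrist',[(321,141),(321,277)],.07,s), onz('wrist',[(285,124),(361,124),(356,261),(287,261)],.008,s))
"
```

```text
[[319.8906 225.4399]
 [320.0922 213.529 ]
 [320.4241 193.96  ]]
[[0.3461 0.2789 0.07  ]
 [0.4508 0.243  0.07  ]] [[0.3272 0.2516 0.008 ]
 [0.349  0.3152 0.008 ]
 [0.472  0.2718 0.008 ]
 [0.45   0.2078 0.008 ]]
```

View pics/w2c.png

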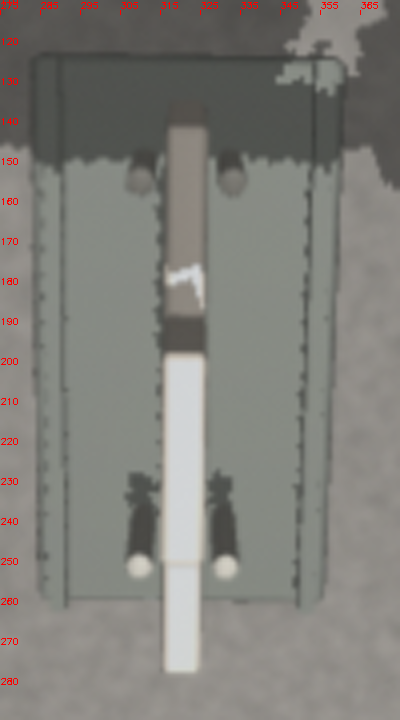

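The wrist view shows the tab top at rows 198–250, column 321. That agrees with the other views to about 1 px, so I'm descending to grasp it.

```bash
python3 -m pendant '[{"dx":0,"dy":0,"dz":0.04,"rx":0,"ry":0,"rz":0,"jaw":1},{"dx":0,"dy":0,"dz":0.08,"rx":0,"ry":0,"rz":0,"jaw":1},{"dx":0,"dy":0,"dz":0.11,"rx":0,"ry":0,"rz":0,"jaw":1},{"dx":0,"dy":0,"dz":0.13,"rx":0,"ry":0,"rz":0,"jaw":1},{"dx":0,"dy":0,"dz":0.131,"rx":0,"ry":0,"rz":0,"jaw":1},{"dx":0,"dy":0,"dz":0.131,"rx":0,"ry":0,"rz":0,"jaw":0},{"dx":0,"dy":0,"dz":0.131,"rx":0,"ry":0,"rz":0,"jaw":0},{"dx":0,"dy":0,"dz":0.131,"rx":0,"ry":0,"rz":0,"jaw":0},{"dx":0,"dy":0,"dz":0.131,"rx":0,"ry":0,"rz":0,"jaw":0},{"dx":0,"dy":0,"dz":0.131,"rx":0,"ry":0,"rz":0,"jaw":0},{"dx":0,"dy":0,"dz":0.131,"rx":0,"ry":0,"rz":0,"jaw":0},{"dx":0,"dy":0,"dz":0.131,"rx":0,"ry":0,"rz":0,"jaw":0},{"dx":0,"dy":0,"dz":0.131,"rx":0,"ry":0,"rz":0,"jaw":0},{"dx":0,"dy":0,"dz":0.131,"rx":0,"ry":0,"rz":0,"jaw":0}]' 25
python3 -c "
from h import *
print(manip.get_state()['opening'],manip.get_state()['qvel'])"
```

```text
clock: 2.58
ee_pos: [0.3978, 0.2615, 0.0695]
tcp_rot: [-0.514, -3.099, 0.001]
force: [-0.0, -0.2, -0.9]
opening: 0.0301
0.030093202028631173 [-0.0016  0.0034 -0.0028 -0.0006  0.001  -0.0017 -0.0005]
```

Fingers are still closing.

```bash
python3 -m pendant '[{"dx":0,"dy":0,"dz":0,"rx":0,"ry":0,"rz":0,"jaw":0},{"dx":0,"dy":0,"dz":0,"rx":0,"ry":0,"rz":0,"jaw":0},{"dx":0,"dy":0,"dz":0,"rx":0,"ry":0,"rz":0,"jaw":0},{"dx":0,"dy":0,"dz":0,"rx":0,"ry":0,"rz":0,"jaw":0},{"dx":0,"dy":0,"dz":0,"rx":0,"ry":0,"rz":0,"jaw":0},{"dx":0,"dy":0,"dz":0,"rx":0,"ry":0,"rz":0,"jaw":0}]'
python3 -c "
from h import *
goal([.62,.158,.17],78.2)"
```

```text
clock: 3.08
ee_pos: [0.3978, 0.2615, 0.0695]
tcp_rot: [-0.514, -3.099, 0.001]
force: [-0.1, -0.2, 0.7]
opening: 0.0004
t 3.08 d [-0.2437 -0.0263 -0.1006] r [-0.0006 -0.0004 -0.1229] rows 6.352402866539573 0.983830039395585
```

```bash
python3 -c "
from h import *
wshot('w3'); cv2.imwrite('pics/scene3.png',capture('scene'));crop('pics/scene3.png','pics/s3c.png',410,180,120,150,4)
"
```

```text
3.0833 [0.3978 0.2615 0.0695] [-0.5142 -3.0987  0.0008] [-0.1264 -0.1933  0.7265]
```

View pics/w3.png

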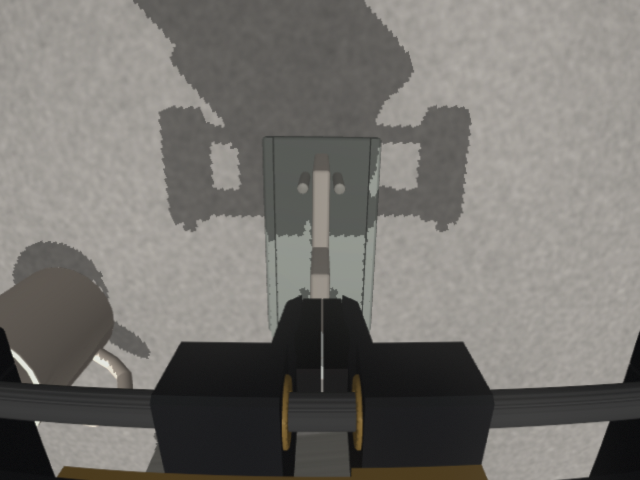

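View pics/s3c.png

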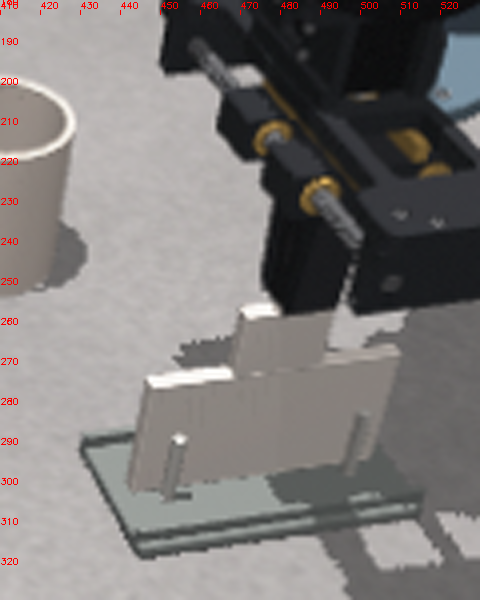

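```bash
python3 -c "
from h import *
s=wst('w3');e=s['ee_pos']
print(proj('wrist',[e,e+[0,0,.019]],s),proj('scene',[e,e+[0,0,.019],e+[0,0,.032]]))
# tab/rack in wrist at new pose
print(proj('wrist',[[.3461,.2789,.07],[.398,.261,.07]],s))
M=camera_params('wrist')['mount'];T=Rn.from_rotvec(s['tcp_rot']).as_matrix()
print('campos',T@M[:3,3]+e)
a=wst('w2')
print(onz('wrist',[(264,137),(381,137)],.008,s)); print(onz('wrist',[(283,124),(361,124)],.008,a))
import scipy
"; python3 -c "
from h import *
crop('pics/w3.png','pics/w3c.png',260,120,130,180,4)"
```

```text
[[320.9897 282.0633]
 [320.8844 300.2142]] [[478.3051 271.5101]
 [480.4731 262.8464]
 [481.9926 256.7835]]
[[320.2353 169.8483]
 [320.111  283.0936]]
campos [0.3181 0.2893 0.2515]
[[0.3268 0.2507 0.008 ]
 [0.3488 0.315  0.008 ]]
[[0.3266 0.2499 0.008 ]
 [0.349  0.3152 0.008 ]]
```

View pics/w3c.png

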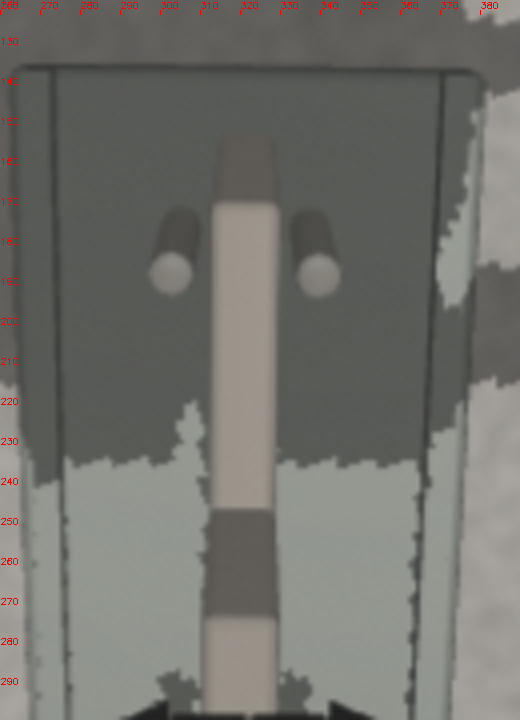

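```bash
python3 -c "
from h import *
cv2.imwrite('pics/side3.png',capture('side'))
crop('pics/side3.png','pics/d3c.png',390,220,120,130,5);crop('pics/scene3.png','pics/s3d.png',460,225,60,60,10)
e=wst('w3')['ee_pos'];print(proj('side',[e,e+[0,0,.032]]))
"
```

```text
[[445.96   312.0365]
 [448.7355 301.5499]]
```

View pics/d3c.png

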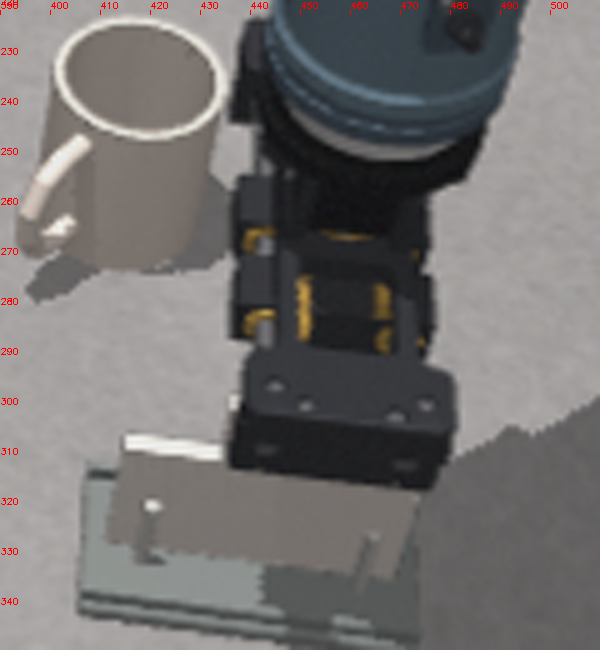

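View pics/s3d.png

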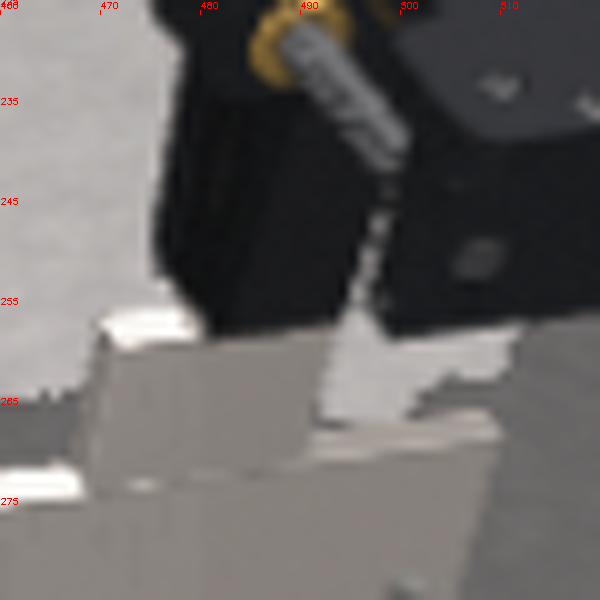

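Run:
```python
from h import *
s=wst('w3');e=s['ee_pos'];T=Rn.from_rotvec(s['tcp_rot']).as_matrix()
f=lambda P:np.array(P)@T.T+e
for z in(0,-.02,-.03,-.04,-.05,-.064): print(z,'wr front tip',proj('wrist',f([[.009,0,z]]),s)[0],'scene tip fr',proj('scene',f([[.009,0.0,z],[-.009,0,z]])).ravel(),'side body',proj('side',f([[.0375,.0935,z],[-.0375,.0935,z]])).ravel(),'sc body',proj('scene',f([[.0375,.0935,z],[-.0375,.0935,z]])).ravel())
```

```text
0 wr front tip [320.9599 264.9155] scene tip fr [483.2779 270.7932 473.3192 272.2293] side body [467.7957 356.1713 425.4305 350.8319] sc body [528.4475 306.7008 483.3758 313.7283]
-0.02 wr front tip [320.8707 282.6739] scene tip fr [485.6288 261.6752 475.5338 263.1051] side body [469.897  349.8169 426.9715 344.4548] sc body [531.691  297.3158 485.9506 304.3269]
-0.03 wr front tip [320.8188 293.0322] scene tip fr [486.831  257.019  476.6665 258.4454] side body [470.9689 346.5783 427.7574 341.2051] sc body [533.3529 292.5151 487.2701 299.5168]
-0.04 wr front tip [320.7609 304.6028] scene tip fr [488.0518 252.2959 477.8166 253.7188] side body [472.0553 343.2976 428.5538 337.9134] sc body [535.0424 287.6398 488.6116 294.6313]
-0.05 wr front tip [320.696  317.6051] scene tip fr [489.2915 247.5045 478.9846 248.9236] side body [473.1565 339.9739 429.361  334.579 ] sc body [536.7603 282.688  489.9759 289.6686]
-0.064 wr front tip [320.5906 338.7477] scene tip fr [491.0598 240.6785 480.6507 242.092 ] side body [474.7238 335.2469 430.5096 329.8374] sc body [539.2144 275.6234 491.9251 282.5872]
```

View pics/scene3.png

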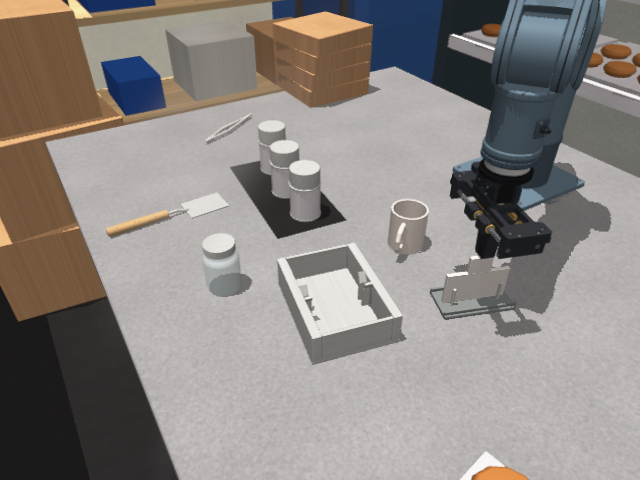

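The jaws shut on nothing. All three views agree that the real fingertips sit about 34–40 mm above the reported TCP, so they closed just above the tab. I'll allow for that offset: reopen, go 38 mm lower and close again.

```bash
python3 -m pendant '[{"dx":0,"dy":0,"dz":0,"rx":0,"ry":0,"rz":0,"jaw":0.5},{"dx":0,"dy":0,"dz":0,"rx":0,"ry":0,"rz":0,"jaw":0.5},{"dx":0,"dy":0,"dz":0,"rx":0,"ry":0,"rz":0,"jaw":0.5},{"dx":0,"dy":0,"dz":0,"rx":0,"ry":0,"rz":0,"jaw":0.5},{"dx":0,"dy":0,"dz":0,"rx":0,"ry":0,"rz":0,"jaw":0.5},{"dx":0,"dy":0,"dz":0,"rx":0,"ry":0,"rz":0,"jaw":0.5},{"dx":0,"dy":0,"dz":0,"rx":0,"ry":0,"rz":0,"jaw":0.5},{"dx":0,"dy":0,"dz":0.01,"rx":0,"ry":0,"rz":0,"jaw":0.5},{"dx":0,"dy":0,"dz":0.02,"rx":0,"ry":0,"rz":0,"jaw":0.5},{"dx":0,"dy":0,"dz":0.03,"rx":0,"ry":0,"rz":0,"jaw":0.5},{"dx":0,"dy":0,"dz":0.038,"rx":0,"ry":0,"rz":0,"jaw":0.5},{"dx":0,"dy":0,"dz":0.038,"rx":0,"ry":0,"rz":0,"jaw":0},{"dx":0,"dy":0,"dz":0.038,"rx":0,"ry":0,"rz":0,"jaw":0},{"dx":0,"dy":0,"dz":0.038,"rx":0,"ry":0,"rz":0,"jaw":0},{"dx":0,"dy":0,"dz":0.038,"rx":0,"ry":0,"rz":0,"jaw":0},{"dx":0,"dy":0,"dz":0.038,"rx":0,"ry":0,"rz":0,"jaw":0},{"dx":0,"dy":0,"dz":0.038,"rx":0,"ry":0,"rz":0,"jaw":0},{"dx":0,"dy":0,"dz":0.038,"rx":0,"ry":0,"rz":0,"jaw":0},{"dx":0,"dy":0,"dz":0.038,"rx":0,"ry":0,"rz":0,"jaw":0},{"dx":0,"dy":0,"dz":0.038,"rx":0,"ry":0,"rz":0,"jaw":0}]' 25
python3 -c "
from h import *
wshot('w4');print(manip.get_state()['opening'])"
```

```text
clock: 4.9
ee_pos: [0.398, 0.2617, 0.0318]
tcp_rot: [-0.514, -3.099, -0.0]
force: [-1.0, -0.4, 4.4]
opening: 0.008
4.9 [0.398  0.2617 0.0318] [-0.5143 -3.0991 -0.    ] [-0.9851 -0.4487  4.3581]
0.007615610089710933
```

View pics/w4.png

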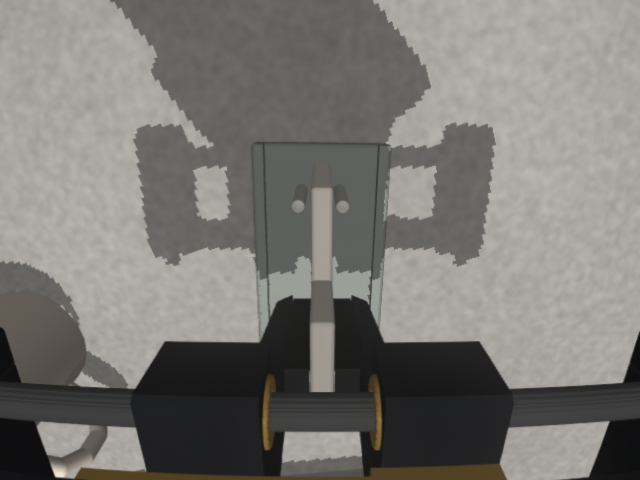

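Gripped at 7.6–8 mm: the wrist view shows the tab between the pads at columns 310–334. Next I'll lift it and carry it over the tray.

```bash
python3 -m pendant '[{"dx":0,"dy":0,"dz":-0.02,"rx":0,"ry":0,"rz":0,"jaw":0},{"dx":0,"dy":0,"dz":-0.05,"rx":0,"ry":0,"rz":0,"jaw":0},{"dx":0,"dy":0,"dz":-0.085,"rx":0,"ry":0,"rz":0,"jaw":0},{"dx":0,"dy":0,"dz":-0.11,"rx":0,"ry":0,"rz":0,"jaw":0},{"dx":0,"dy":0,"dz":-0.11,"rx":0,"ry":0,"rz":0,"jaw":0}]'
python3 -c "
from h import *
s=wst('w4')
P=onz('wrist',[(322,187)],.07,s);print(P,(P-s['ee_pos'])@Rn.from_rotvec(s['tcp_rot']).as_matrix())
goal([.62,.158,.14],78.2)"
```

```text
clock: 5.37
ee_pos: [0.4006, 0.2635, 0.1461]
tcp_rot: [0.514, 3.094, 0.009]
force: [1.2, 1.5, -1.2]
opening: 0.0076
[[0.3465 0.2799 0.07  ]] [[ 0.0547  0.0005 -0.0381]]
t 5.37 d [-0.2417 -0.029   0.0069] r [ 0.0064  0.0044 -0.1233] rows 5.83944914548335 0.9882414555236609
```

```bash
python3 -m pendant '[{"dx":-0.03,"dy":-0.004,"dz":0.005,"rx":0,"ry":0,"rz":-0.03,"jaw":0},{"dx":-0.07,"dy":-0.008,"dz":0.005,"rx":0,"ry":0,"rz":-0.06,"jaw":0},{"dx":-0.11,"dy":-0.013,"dz":0.005,"rx":0,"ry":0,"rz":-0.09,"jaw":0},{"dx":-0.15,"dy":-0.018,"dz":0.005,"rx":0,"ry":0,"rz":-0.123,"jaw":0},{"dx":-0.19,"dy":-0.023,"dz":0.006,"rx":0,"ry":0,"rz":-0.123,"jaw":0},{"dx":-0.22,"dy":-0.027,"dz":0.006,"rx":0.003,"ry":0.004,"rz":-0.123,"jaw":0},{"dx":-0.242,"dy":-0.029,"dz":0.006,"rx":0.006,"ry":0.004,"rz":-0.123,"jaw":0},{"dx":-0.242,"dy":-0.029,"dz":0.006,"rx":0.006,"ry":0.004,"rz":-0.123,"jaw":0},{"dx":-0.242,"dy":-0.029,"dz":0.006,"rx":0.006,"ry":0.004,"rz":-0.123,"jaw":0},{"dx":-0.242,"dy":-0.029,"dz":0.006,"rx":0.006,"ry":0.004,"rz":-0.123,"jaw":0}]'
python3 -c "
from h import *
wshot('w5');goal([.62,.158,.12],78.2)
cv2.imwrite('pics/side5.png',capture('side'));crop('pics/side5.png','pics/d5c.png',270,220,120,130,5)"
```

```text
clock: 6.2
ee_pos: [0.6187, 0.1585, 0.1397]
tcp_rot: [-0.322, -3.123, -0.0]
force: [-0.6, 0.3, -0.9]
opening: 0.008
6.2 [0.6187 0.1585 0.1397] [-0.3219 -3.1229 -0.0003] [-0.5853  0.3004 -0.9334]
t 6.25 d [-0.0016 -0.0007  0.02  ] r [ 0.0003 -0.0018  0.0013] rows 0.4820719676857037 0.017894468227983292
```

View pics/w5.png

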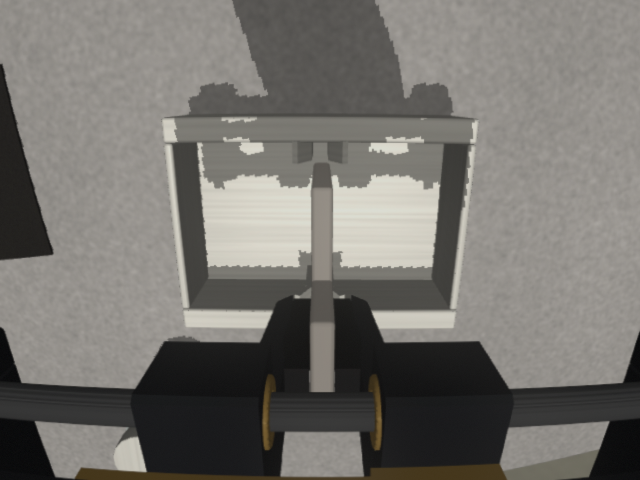

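View pics/d5c.png

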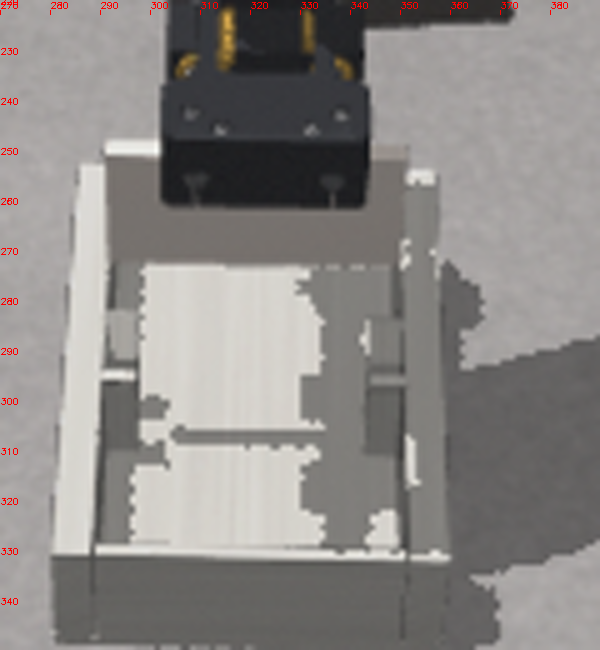

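Run:
```python
from h import *
s=wst('w5');T=Rn.from_rotvec(s['tcp_rot']).as_matrix()
P=onz('wrist',[(163,119),(477,121),(453,327),(187,327)],.06,s);print(P[:,:2],P.mean(0))
L=(P-s['ee_pos'])@T;print('tool',L,L.mean(0))
print(np.degrees(np.arctan2(*(P[1]-P[0])[1::-1])),np.degrees(np.arctan2(*(P[2]-P[3])[1::-1])),np.degrees(np.arctan2(*(P[2]-P[1])[1::-1])),np.degrees(np.arctan2(*(P[3]-P[0])[1::-1])))
crop('pics/w5.png','pics/w5c.png',270,110,110,200,3)
```

```text
[[0.5259 0.077 ]
 [0.5674 0.2689]
 [0.7106 0.2384]
 [0.6705 0.0467]] [0.6186 0.1578 0.06  ]
tool [[ 0.0741 -0.0988  0.0798]
 [ 0.0726  0.0976  0.0798]
 [-0.0738  0.097   0.0795]
 [-0.0737 -0.0989  0.0795]] [-0.0002 -0.0008  0.0797]
77.80014545415636 78.19189040284571 -12.02602730361817 -11.827166241555469
```

View pics/w5c.png

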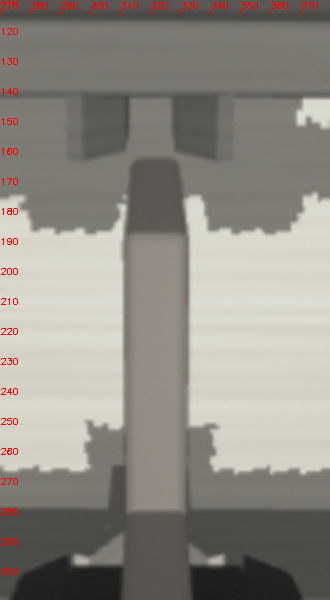

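```bash
python3 -m pendant '[{"dx":0.001,"dy":-0.0005,"dz":0.02,"rx":0,"ry":-0.001,"rz":0.0,"jaw":0},{"dx":0.001,"dy":-0.0005,"dz":0.04,"rx":0,"ry":-0.001,"rz":0.0,"jaw":0},{"dx":0.001,"dy":-0.0005,"dz":0.05,"rx":0,"ry":-0.001,"rz":0.0,"jaw":0},{"dx":0.001,"dy":-0.0005,"dz":0.06,"rx":0,"ry":-0.001,"rz":0.0,"jaw":0},{"dx":0.001,"dy":-0.0005,"dz":0.07,"rx":0,"ry":-0.001,"rz":0.0,"jaw":0},{"dx":0.001,"dy":-0.0005,"dz":0.08,"rx":0,"ry":-0.001,"rz":0.0,"jaw":0},{"dx":0.001,"dy":-0.0005,"dz":0.09,"rx":0,"ry":-0.001,"rz":0.0,"jaw":0},{"dx":0.001,"dy":-0.0005,"dz":0.098,"rx":0,"ry":-0.001,"rz":0.0,"jaw":0},{"dx":0.001,"dy":-0.0005,"dz":0.098,"rx":0,"ry":-0.001,"rz":0.0,"jaw":0}]'
python3 -c "
from h import *
goal([.6187,.158,.0298],78.2)"
```

```text
clock: 7.05
ee_pos: [0.6163, 0.1587, 0.0405]
tcp_rot: [-0.32, -3.122, 0.001]
force: [0.7, -0.2, -0.8]
opening: 0.008
t 7.05 d [-0.0025 -0.0002  0.0107] r [-0.0007 -0.0027  0.0016] rows 0.2622844877469497 0.0257546864129076
```

```bash
python3 -m pendant '[{"dx":-0.001,"dy":0,"dz":0.003,"rx":0,"ry":-0.002,"rz":0.0,"jaw":0},{"dx":-0.001,"dy":0,"dz":0.006,"rx":0,"ry":-0.002,"rz":0.0,"jaw":0},{"dx":-0.001,"dy":0,"dz":0.009,"rx":0,"ry":-0.002,"rz":0.0,"jaw":0},{"dx":-0.001,"dy":0,"dz":0.011,"rx":0,"ry":-0.002,"rz":0.0,"jaw":0},{"dx":-0.001,"dy":0,"dz":0.012,"rx":0,"ry":-0.002,"rz":0.0,"jaw":0},{"dx":-0.001,"dy":0,"dz":0.012,"rx":0,"ry":-0.002,"rz":0.0,"jaw":0},{"dx":-0.001,"dy":0,"dz":0.012,"rx":0,"ry":-0.002,"rz":0.0,"jaw":0}]'
```

```text
clock: 7.63
ee_pos: [0.6175, 0.1587, 0.0298]
tcp_rot: [-0.32, -3.125, 0.0]
force: [-3.8, -0.7, 9.6]
opening: 0.008
```

Contact came at the predicted height (ee z 0.0298, about 10 N up). I'll release and rise.

```bash
python3 -m pendant '[{"dx":0,"dy":0,"dz":0,"rx":0,"ry":0,"rz":0,"jaw":1},{"dx":0,"dy":0,"dz":0,"rx":0,"ry":0,"rz":0,"jaw":1},{"dx":0,"dy":0,"dz":0,"rx":0,"ry":0,"rz":0,"jaw":1},{"dx":0,"dy":0,"dz":0,"rx":0,"ry":0,"rz":0,"jaw":1},{"dx":0,"dy":0,"dz":-0.02,"rx":0,"ry":0,"rz":0,"jaw":1},{"dx":0,"dy":0,"dz":-0.05,"rx":0,"ry":0,"rz":0,"jaw":1},{"dx":0,"dy":0,"dz":-0.09,"rx":0,"ry":0,"rz":0,"jaw":1},{"dx":0,"dy":0,"dz":-0.13,"rx":0,"ry":0,"rz":0,"jaw":1},{"dx":0,"dy":0,"dz":-0.13,"rx":0,"ry":0,"rz":0,"jaw":1},{"dx":0,"dy":0,"dz":-0.13,"rx":0,"ry":0,"rz":0,"jaw":1}]'
python3 -c "
from h import *
wshot('w6');cv2.imwrite('pics/side6.png',capture('side'));cv2.imwrite('pics/scene6.png',capture('scene'))
crop('pics/scene6.png','pics/s6c.png',270,230,140,120,5)"
```

```text
clock: 8.47
ee_pos: [0.6195, 0.1592, 0.1626]
tcp_rot: [0.32, 3.121, 0.003]
force: [-0.9, 0.6, -0.4]
opening: 0.0725
8.4667 [0.6195 0.1592 0.1626] [0.3201 3.1207 0.0034] [-0.8782  0.5917 -0.3852]
```

View pics/w6.png

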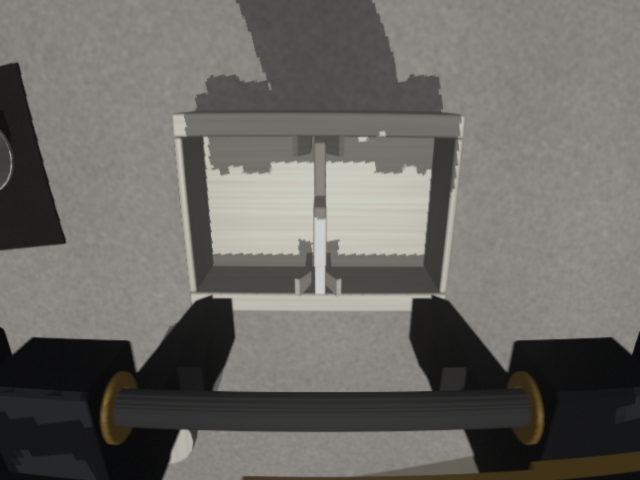

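View pics/s6c.png

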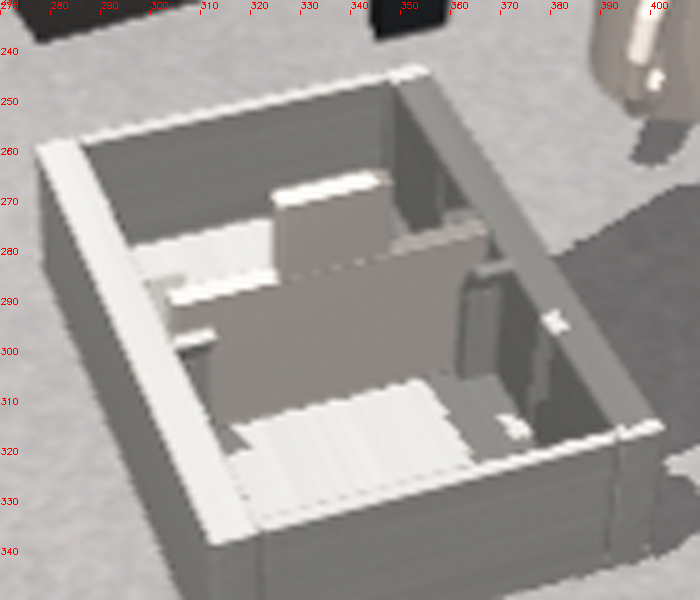

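View pics/side6.png

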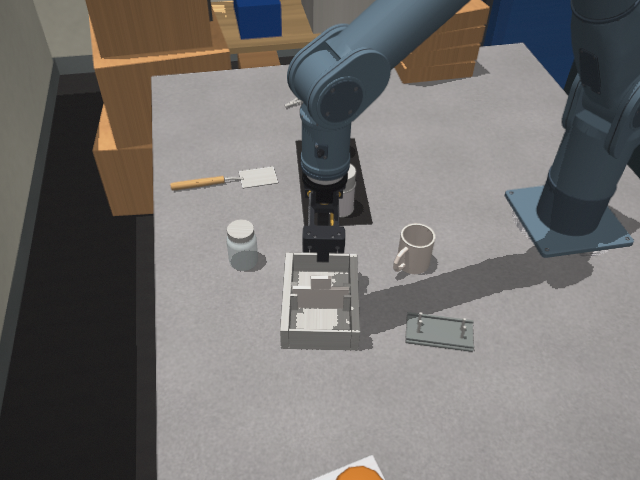

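The divider is standing in both slots with its underside on the tray floor, and the rack is empty. Next I'll move to view the tins.

```bash
python3 -c "
from h import *
print(proj('scene',[.619,.158,.1]),proj('scene',[.619,.158,.106]))
print(manip.get_state()['qpos']);goal([.525,-.12,.24],-6)"
```

```text
[[335.2345 267.006 ]] [[335.3145 264.166 ]]
[-0.4379  0.5651  0.1655  1.62   -0.1075  0.9685  1.1301]
t 8.62 d [ 0.0333 -0.2914 -0.0812] r [-0.0031 -0.0013  1.4713] rows 7.297809369390287 11.7738327119059
```

```bash
python3 -m pendant '[{"dx":0.002,"dy":-0.02,"dz":-0.03,"rx":0,"ry":0,"rz":0.12,"jaw":1},{"dx":0.005,"dy":-0.05,"dz":-0.05,"rx":0,"ry":0,"rz":0.24,"jaw":1},{"dx":0.01,"dy":-0.09,"dz":-0.081,"rx":0,"ry":0,"rz":0.36,"jaw":1},{"dx":0.015,"dy":-0.13,"dz":-0.081,"rx":0,"ry":0,"rz":0.48,"jaw":1},{"dx":0.02,"dy":-0.17,"dz":-0.081,"rx":0,"ry":0,"rz":0.6,"jaw":1},{"dx":0.025,"dy":-0.2,"dz":-0.081,"rx":0,"ry":0,"rz":0.72,"jaw":1},{"dx":0.03,"dy":-0.23,"dz":-0.081,"rx":0,"ry":0,"rz":0.84,"jaw":1},{"dx":0.033,"dy":-0.26,"dz":-0.081,"rx":0,"ry":0,"rz":0.96,"jaw":1},{"dx":0.033,"dy":-0.291,"dz":-0.081,"rx":0,"ry":0,"rz":1.08,"jaw":1},{"dx":0.033,"dy":-0.291,"dz":-0.081,"rx":0,"ry":0,"rz":1.2,"jaw":1},{"dx":0.033,"dy":-0.291,"dz":-0.081,"rx":0,"ry":0,"rz":1.32,"jaw":1},{"dx":0.033,"dy":-0.291,"dz":-0.081,"rx":0,"ry":0,"rz":1.44,"jaw":1},{"dx":0.033,"dy":-0.291,"dz":-0.081,"rx":0,"ry":0,"rz":1.471,"jaw":1},{"dx":0.033,"dy":-0.291,"dz":-0.081,"rx":0,"ry":0,"rz":1.471,"jaw":1}]'
python3 -c "
from h import *
wshot('w7')"
```

```text
clock: 9.78
ee_pos: [0.5245, -0.1195, 0.2383]
tcp_rot: [-2.333, -2.099, 0.008]
force: [0.3, 0.4, -0.2]
opening: 0.0882
9.7833 [ 0.5245 -0.1195  0.2383] [-2.3331 -2.0991  0.0081] [ 0.3146  0.4393 -0.1775]
```

View pics/w7.png

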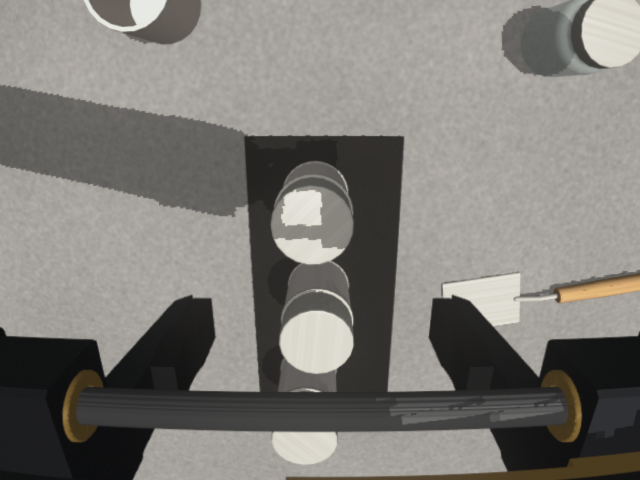

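Run:
```python
from h import *
s=wst('w7')
uv=np.array([(312.5,224),(317,341.5),(305,436)])
P=onz('wrist',uv,.118,s);print(P[:,:2]);print(proj('scene',P),proj('side',P))
for q in [(272,224),(353,224),(305,464)]: print(onz('wrist',q,.118,s))
im=cv2.imread('pics/scene0.png');
for p in proj('scene',P): cv2.circle(im,tuple(int(round(v)) for v in p),1,(0,0,255),-1)
cv2.imwrite('pics/chk.png',cv2.resize(im[100:240,220:360],None,fx=4,fy=4))
```

```text
[[ 0.5155 -0.1259]
 [ 0.5073 -0.2306]
 [ 0.4841 -0.3353]]
[[303.7247 167.5048]
 [283.4034 146.5706]
 [271.2866 126.7556]] [[342.0442 170.5233]
 [335.741  142.1568]
 [335.9599 115.7923]]
[[ 0.4845 -0.1226  0.118 ]]
[[ 0.5464 -0.1292  0.118 ]]
[[ 0.4795 -0.3724  0.118 ]]
```

View pics/chk.png

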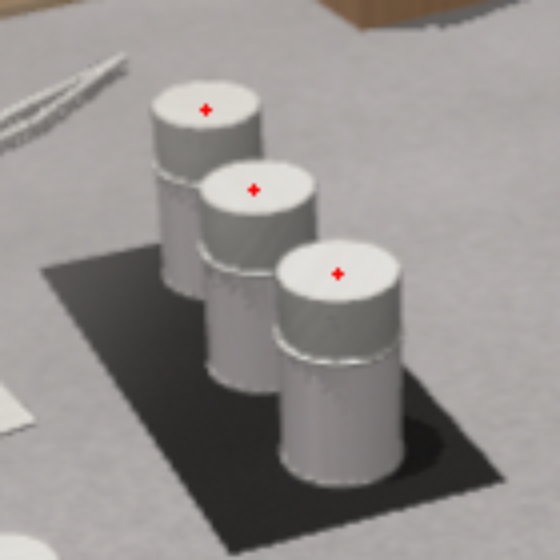

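```bash
python3 -c "
from h import *
goal([.5155,-.1265,.046],-6)"
```

```text
t 9.83 d [-0.0076 -0.0073  0.1926] r [-0.0054  0.0016  0.0015] rows 4.6247091404496645 0.04666878597494671
```

```bash
python3 -m pendant '[{"dx":-0.0076,"dy":-0.0073,"dz":0.03,"rx":-0.005,"ry":0.001,"rz":0.001,"jaw":1},{"dx":-0.0076,"dy":-0.0073,"dz":0.06,"rx":-0.005,"ry":0.001,"rz":0.001,"jaw":1},{"dx":-0.0076,"dy":-0.0073,"dz":0.1,"rx":-0.005,"ry":0.001,"rz":0.001,"jaw":1},{"dx":-0.0076,"dy":-0.0073,"dz":0.13,"rx":-0.005,"ry":0.001,"rz":0.001,"jaw":1},{"dx":-0.0076,"dy":-0.0073,"dz":0.16,"rx":-0.005,"ry":0.001,"rz":0.001,"jaw":1},{"dx":-0.0076,"dy":-0.0073,"dz":0.18,"rx":-0.005,"ry":0.001,"rz":0.001,"jaw":1},{"dx":-0.0076,"dy":-0.0073,"dz":0.192,"rx":-0.005,"ry":0.001,"rz":0.001,"jaw":1},{"dx":-0.0076,"dy":-0.0073,"dz":0.192,"rx":-0.005,"ry":0.001,"rz":0.001,"jaw":1}]'
python3 -c "
from h import *
wshot('w8');goal([.5155,-.1265,.046],-6)"
```

```text
clock: 10.5
ee_pos: [0.5134, -0.1261, 0.044]
tcp_rot: [-2.33, -2.101, 0.006]
force: [-0.3, -0.7, 0.0]
opening: 0.0883
10.5 [ 0.5134 -0.1261  0.044 ] [-2.3305 -2.1014  0.0064] [-0.2579 -0.7333  0.0425]
t 10.55 d [ 0.0001  0.0009 -0.0003] r [-0.003   0.0008  0.001 ] rows 0.023916319499675303 0.025863609164099924
```

View pics/w8.png

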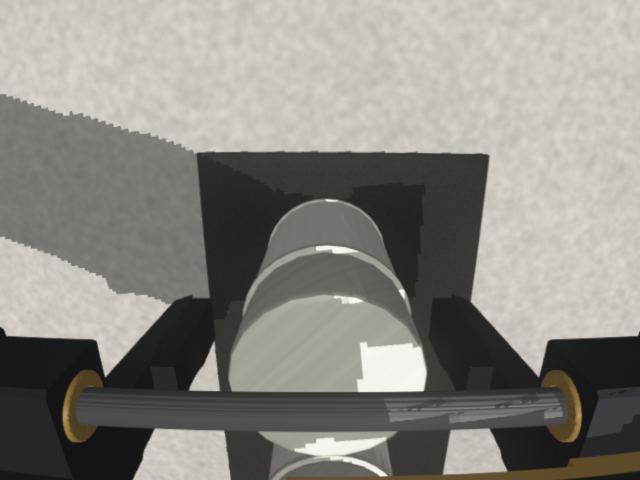

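```bash
python3 -m pendant '[{"dx":0,"dy":0.001,"dz":0,"rx":-0.003,"ry":0,"rz":0,"jaw":0},{"dx":0,"dy":0.001,"dz":0,"rx":-0.003,"ry":0,"rz":0,"jaw":0},{"dx":0,"dy":0.001,"dz":0,"rx":-0.003,"ry":0,"rz":0,"jaw":0},{"dx":0,"dy":0.001,"dz":0,"rx":-0.003,"ry":0,"rz":0,"jaw":0},{"dx":0,"dy":0.001,"dz":0,"rx":-0.003,"ry":0,"rz":0,"jaw":0},{"dx":0,"dy":0.001,"dz":0,"rx":-0.003,"ry":0,"rz":0,"jaw":0},{"dx":0,"dy":0.001,"dz":0,"rx":-0.003,"ry":0,"rz":0,"jaw":0}]' 40
```

```text
clock: 11.13
ee_pos: [0.516, -0.1266, 0.0466]
tcp_rot: [2.333, 2.103, 0.001]
force: [-2.5, -0.1, 6.8]
opening: 0.0642
```

```bash
python3 -m pendant '[{"dx":0,"dy":0,"dz":-0.01,"rx":0,"ry":0,"rz":0,"jaw":0},{"dx":0,"dy":0,"dz":-0.02,"rx":0,"ry":0,"rz":0,"jaw":0},{"dx":0,"dy":0,"dz":-0.03,"rx":0,"ry":0,"rz":0,"jaw":0},{"dx":0,"dy":0,"dz":-0.04,"rx":0,"ry":0,"rz":0,"jaw":0},{"dx":0,"dy":0,"dz":-0.04,"rx":0,"ry":0,"rz":0,"jaw":0},{"dx":0,"dy":0,"dz":-0.04,"rx":0,"ry":0,"rz":0,"jaw":0},{"dx":0,"dy":0,"dz":-0.04,"rx":0,"ry":0,"rz":0,"jaw":0},{"dx":0,"dy":0,"dz":-0.04,"rx":0,"ry":0,"rz":0,"jaw":0},{"dx":0,"dy":0,"dz":-0.04,"rx":0,"ry":0,"rz":0,"jaw":0},{"dx":0,"dy":0,"dz":-0.04,"rx":0,"ry":0,"rz":0,"jaw":0}]'
python3 -c "
from h import *
wshot('w9')
for i in range(5):
    s=manip.get_state();print(s['force'],s['moment'],s['tau'][[1,3]],s['ee_pos']);capture('side')
"
```

```text
clock: 11.97
ee_pos: [0.5156, -0.1266, 0.0862]
tcp_rot: [2.333, 2.103, -0.0]
force: [-0.8, -0.1, -6.1]
opening: 0.0642
11.9667 [ 0.5156 -0.1266  0.0862] [ 2.3332  2.103  -0.0002] [-0.7599 -0.1016 -6.0502]
[ 0.7086 -0.3308 -5.5112] [-0.0502  0.0616  0.0123] [-48.6882 -19.2919] [ 0.5157 -0.1266  0.0863]
[ 0.4837  0.0986 -5.6614] [-0.0509  0.046   0.0025] [-48.6579 -19.2933] [ 0.5158 -0.1267  0.0864]
[-0.2785 -0.6514 -5.5594] [-0.0863  0.1222  0.0202] [-48.6406 -19.298 ] [ 0.5158 -0.1267  0.0864]
[ 0.5467 -0.8031 -6.4456] [-0.0874  0.039  -0.0062] [-48.6318 -19.3049] [ 0.5159 -0.1267  0.0865]
[ 0.3565  0.5443 -6.0468] [-0.0724  0.103  -0.0029] [-48.6298 -19.3118] [ 0.5159 -0.1267  0.0865]
```

View pics/w9.png

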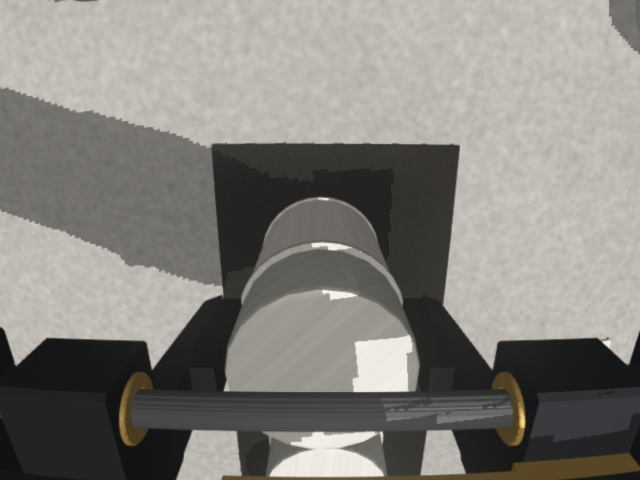

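Tin 1 reads about -5.9 N, or roughly 0.6 kg, which is in the full tin's range. There's plenty of time, so I'll set it back and heft the other two as asked.

```bash
python3 -m pendant '[{"dx":0,"dy":0,"dz":0.01,"rx":0,"ry":0,"rz":0,"jaw":0},{"dx":0,"dy":0,"dz":0.02,"rx":0,"ry":0,"rz":0,"jaw":0},{"dx":0,"dy":0,"dz":0.03,"rx":0,"ry":0,"rz":0,"jaw":0},{"dx":0,"dy":0,"dz":0.036,"rx":0,"ry":0,"rz":0,"jaw":0},{"dx":0,"dy":0,"dz":0.039,"rx":0,"ry":0,"rz":0,"jaw":0},{"dx":0,"dy":0,"dz":0.040,"rx":0,"ry":0,"rz":0,"jaw":0},{"dx":0,"dy":0,"dz":0.040,"rx":0,"ry":0,"rz":0,"jaw":0},{"dx":0,"dy":0,"dz":0.040,"rx":0,"ry":0,"rz":0,"jaw":0}]'
```

```text
clock: 12.93
ee_pos: [0.5147, -0.1265, 0.0467]
tcp_rot: [-2.333, -2.102, 0.001]
force: [-5.6, 1.5, 5.7]
opening: 0.0645
```

```bash
python3 -m pendant '[{"dx":0,"dy":0,"dz":0,"rx":0,"ry":0,"rz":0,"jaw":1},{"dx":0,"dy":0,"dz":0,"rx":0,"ry":0,"rz":0,"jaw":1},{"dx":0,"dy":0,"dz":0,"rx":0,"ry":0,"rz":0,"jaw":1},{"dx":0,"dy":0,"dz":0,"rx":0,"ry":0,"rz":0,"jaw":1},{"dx":0,"dy":0,"dz":0,"rx":0,"ry":0,"rz":0,"jaw":1},{"dx":0,"dy":0,"dz":-0.02,"rx":0,"ry":0,"rz":0,"jaw":1},{"dx":0,"dy":0,"dz":-0.05,"rx":0,"ry":0,"rz":0,"jaw":1},{"dx":0,"dy":0,"dz":-0.085,"rx":0,"ry":0,"rz":0,"jaw":1},{"dx":0,"dy":0,"dz":-0.1,"rx":0,"ry":0,"rz":0,"jaw":1},{"dx":0,"dy":0,"dz":-0.1,"rx":0,"ry":0,"rz":0,"jaw":1}]'
python3 -c "
from h import *
goal([.507,-.231,.145],-6);wshot('w10')"
```

```text
clock: 13.77
ee_pos: [0.5176, -0.1274, 0.1503]
tcp_rot: [2.332, 2.1, 0.007]
force: [0.1, 0.0, 0.3]
opening: 0.0882
t 13.77 d [-0.1042  0.0002  0.0053] r [ 0.0055 -0.0007  0.0004] rows 2.501654183656308 0.044061669864701905
13.7667 [ 0.5176 -0.1274  0.1503] [2.3316 2.1001 0.0065] [0.1005 0.0273 0.3097]
```

View pics/w10.png

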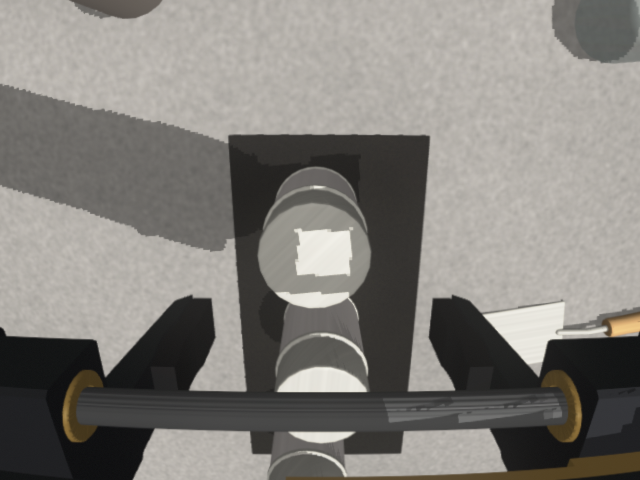

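```bash
python3 -m pendant '[{"dx":-0.03,"dy":0,"dz":0.005,"rx":0.005,"ry":0,"rz":0,"jaw":1},{"dx":-0.065,"dy":0,"dz":0.005,"rx":0.005,"ry":0,"rz":0,"jaw":1},{"dx":-0.09,"dy":0,"dz":0.005,"rx":0.005,"ry":0,"rz":0,"jaw":1},{"dx":-0.104,"dy":0,"dz":0.005,"rx":0.005,"ry":0,"rz":0,"jaw":1},{"dx":-0.104,"dy":0,"dz":0.005,"rx":0.005,"ry":0,"rz":0,"jaw":1},{"dx":-0.104,"dy":0,"dz":0.005,"rx":0.005,"ry":0,"rz":0,"jaw":1},{"dx":-0.104,"dy":0,"dz":0.005,"rx":0.005,"ry":0,"rz":0,"jaw":1}]'
python3 -c "
from h import *
goal([.507,-.231,.046],-6);wshot('w11')"
```

```text
clock: 14.4
ee_pos: [0.5055, -0.2285, 0.1422]
tcp_rot: [-2.329, -2.102, 0.002]
force: [-0.4, 0.5, 0.5]
opening: 0.0884
t 14.4 d [-0.0025  0.0022  0.0962] r [-0.004  -0.0021  0.0021] rows 2.308527190183535 0.03969005017724953
14.4 [ 0.5055 -0.2285  0.1422] [-2.3292 -2.1017  0.0018] [-0.4097  0.4538  0.5342]
```

View pics/w11.png

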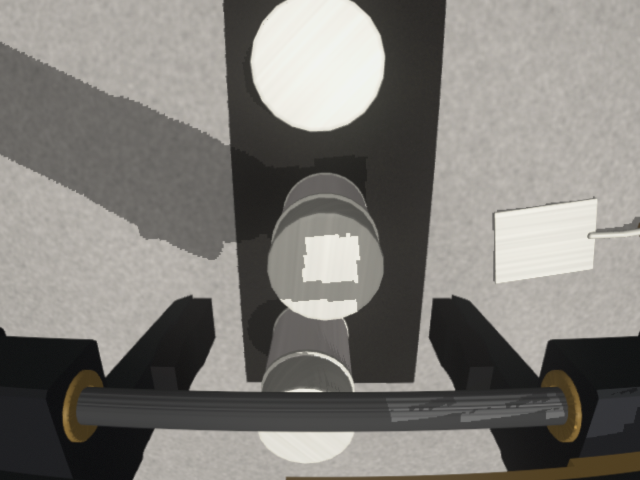

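Run:
```python
from h import *
s=wst('w11')
print(onz('wrist',[(326,264),(318,63),(306,462),(306,413)],.118,s))
```

```text
[[ 0.5071 -0.2292  0.118 ]
 [ 0.5136 -0.1276  0.118 ]
 [ 0.4793 -0.3717  0.118 ]
 [ 0.4844 -0.3293  0.118 ]]
```

```bash
python3 -m pendant '[{"dx":-0.0015,"dy":0.002,"dz":0.03,"rx":-0.004,"ry":-0.002,"rz":0.002,"jaw":1},{"dx":-0.0015,"dy":0.002,"dz":0.055,"rx":-0.004,"ry":-0.002,"rz":0.002,"jaw":1},{"dx":-0.0015,"dy":0.002,"dz":0.075,"rx":-0.004,"ry":-0.002,"rz":0.002,"jaw":1},{"dx":-0.0015,"dy":0.002,"dz":0.09,"rx":-0.004,"ry":-0.002,"rz":0.002,"jaw":1},{"dx":-0.0015,"dy":0.002,"dz":0.096,"rx":-0.004,"ry":-0.002,"rz":0.002,"jaw":1},{"dx":-0.0015,"dy":0.002,"dz":0.096,"rx":-0.004,"ry":-0.002,"rz":0.002,"jaw":1},{"dx":-0.0015,"dy":0.002,"dz":0.096,"rx":-0.004,"ry":-0.002,"rz":0.002,"jaw":0},{"dx":-0.0015,"dy":0.002,"dz":0.096,"rx":-0.004,"ry":-0.002,"rz":0.002,"jaw":0},{"dx":-0.0015,"dy":0.002,"dz":0.096,"rx":-0.004,"ry":-0.002,"rz":0.002,"jaw":0},{"dx":-0.0015,"dy":0.002,"dz":0.096,"rx":-0.004,"ry":-0.002,"rz":0.002,"jaw":0},{"dx":-0.0015,"dy":0.002,"dz":0.096,"rx":-0.004,"ry":-0.002,"rz":0.002,"jaw":0},{"dx":-0.0015,"dy":0.002,"dz":0.096,"rx":-0.004,"ry":-0.002,"rz":0.002,"jaw":0},{"dx":-0.0015,"dy":0.002,"dz":0.096,"rx":-0.004,"ry":-0.002,"rz":0.002,"jaw":0},{"dx":-0.0015,"dy":0.002,"dz":0.096,"rx":-0.004,"ry":-0.002,"rz":0.002,"jaw":0}]' 40
python3 -m pendant '[{"dx":0,"dy":0,"dz":-0.01,"rx":0,"ry":0,"rz":0,"jaw":0},{"dx":0,"dy":0,"dz":-0.02,"rx":0,"ry":0,"rz":0,"jaw":0},{"dx":0,"dy":0,"dz":-0.03,"rx":0,"ry":0,"rz":0,"jaw":0},{"dx":0,"dy":0,"dz":-0.03,"rx":0,"ry":0,"rz":0,"jaw":0},{"dx":0,"dy":0,"dz":-0.03,"rx":0,"ry":0,"rz":0,"jaw":0},{"dx":0,"dy":0,"dz":-0.03,"rx":0,"ry":0,"rz":0,"jaw":0},{"dx":0,"dy":0,"dz":-0.03,"rx":0,"ry":0,"rz":0,"jaw":0},{"dx":0,"dy":0,"dz":-0.03,"rx":0,"ry":0,"rz":0,"jaw":0},{"dx":0,"dy":0,"dz":-0.03,"rx":0,"ry":0,"rz":0,"jaw":0}]'
python3 -c "
from h import *
wshot('w12')
for i in range(5):
    s=manip.get_state();print(s['force'],s['ee_pos']);capture('side')
"
```

```text
clock: 15.62
ee_pos: [0.5078, -0.23, 0.0473]
tcp_rot: [2.333, 2.102, 0.002]
force: [-2.2, 1.4, 5.8]
opening: 0.0642
clock: 16.37
ee_pos: [0.5075, -0.2298, 0.0769]
tcp_rot: [2.333, 2.103, 0.001]
force: [0.1, 0.2, -2.4]
opening: 0.0637
16.3667 [ 0.5075 -0.2298  0.0769] [2.3333 2.1027 0.0012] [ 0.0884  0.167  -2.3868]
[-0.1957 -0.0877 -2.4664] [ 0.5075 -0.2299  0.077 ]
[ 0.8574 -0.1595 -2.3135] [ 0.5075 -0.2299  0.077 ]
[-0.4134  0.6846 -1.7827] [ 0.5076 -0.2299  0.0771]
[-0.4118 -0.4643 -2.3628] [ 0.5076 -0.2299  0.0771]
[-0.71    0.5387 -3.8883] [ 0.5076 -0.23    0.0772]
```

View pics/w12.png

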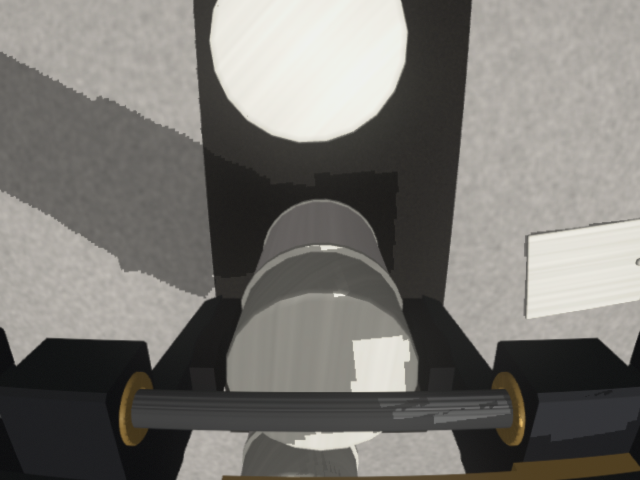

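Tin 2 reads about 2.5 N, so it is part-used. I'll set it down and go to tin 3.

```bash
python3 -m pendant '[{"dx":0,"dy":0,"dz":0.01,"rx":0,"ry":0,"rz":0,"jaw":0},{"dx":0,"dy":0,"dz":0.02,"rx":0,"ry":0,"rz":0,"jaw":0},{"dx":0,"dy":0,"dz":0.026,"rx":0,"ry":0,"rz":0,"jaw":0},{"dx":0,"dy":0,"dz":0.029,"rx":0,"ry":0,"rz":0,"jaw":0},{"dx":0,"dy":0,"dz":0.030,"rx":0,"ry":0,"rz":0,"jaw":0},{"dx":0,"dy":0,"dz":0.030,"rx":0,"ry":0,"rz":0,"jaw":0},{"dx":0,"dy":0,"dz":0.030,"rx":0,"ry":0,"rz":0,"jaw":0}]'
python3 -m pendant '[{"dx":0,"dy":0,"dz":0,"rx":0,"ry":0,"rz":0,"jaw":1},{"dx":0,"dy":0,"dz":0,"rx":0,"ry":0,"rz":0,"jaw":1},{"dx":0,"dy":0,"dz":0,"rx":0,"ry":0,"rz":0,"jaw":1},{"dx":0,"dy":0,"dz":0,"rx":0,"ry":0,"rz":0,"jaw":1},{"dx":0,"dy":0,"dz":0,"rx":0,"ry":0,"rz":0,"jaw":1},{"dx":0,"dy":0,"dz":-0.02,"rx":0,"ry":0,"rz":0,"jaw":1},{"dx":0,"dy":0,"dz":-0.05,"rx":0,"ry":0,"rz":0,"jaw":1},{"dx":0,"dy":0,"dz":-0.085,"rx":0,"ry":0,"rz":0,"jaw":1},{"dx":0,"dy":0,"dz":-0.095,"rx":0,"ry":0,"rz":0,"jaw":1},{"dx":0,"dy":0,"dz":-0.095,"rx":0,"ry":0,"rz":0,"jaw":1}]'
python3 -c "
from h import *
goal([.483,-.339,.145],-6)"
```

```text
clock: 17.25
ee_pos: [0.5067, -0.2296, 0.0474]
tcp_rot: [-2.333, -2.102, -0.001]
force: [-4.3, 1.9, 8.8]
opening: 0.0639
clock: 18.08
ee_pos: [0.5088, -0.2308, 0.1452]
tcp_rot: [2.332, 2.1, 0.006]
force: [0.1, -0.9, -1.1]
opening: 0.0882
t 18.08 d [-0.1103 -0.0144  0.0001] r [ 0.0052 -0.0004  0.0003] rows 2.6682064247405366 0.041561678343460105
```

```bash
python3 -m pendant '[{"dx":-0.03,"dy":-0.004,"dz":0,"rx":0.005,"ry":0,"rz":0,"jaw":1},{"dx":-0.065,"dy":-0.008,"dz":0,"rx":0.005,"ry":0,"rz":0,"jaw":1},{"dx":-0.095,"dy":-0.012,"dz":0,"rx":0.005,"ry":0,"rz":0,"jaw":1},{"dx":-0.11,"dy":-0.0145,"dz":0,"rx":0.005,"ry":0,"rz":0,"jaw":1},{"dx":-0.11,"dy":-0.0145,"dz":0,"rx":0.005,"ry":0,"rz":0,"jaw":1},{"dx":-0.11,"dy":-0.0145,"dz":0,"rx":0.005,"ry":0,"rz":0,"jaw":1},{"dx":-0.11,"dy":-0.0145,"dz":0,"rx":0.005,"ry":0,"rz":0,"jaw":1}]'
python3 -c "
from h import *
goal([.483,-.339,.046],-6);wshot('w13')"
```

```text
clock: 18.67
ee_pos: [0.483, -0.3369, 0.1438]
tcp_rot: [-2.331, -2.102, -0.001]
force: [0.7, 0.4, -0.6]
opening: 0.0881
t 18.67 d [-0.0023  0.0003  0.0978] r [-0.0014 -0.0021  0.0015] rows 2.345934640017618 0.0236873295938937
18.6667 [ 0.483  -0.3369  0.1438] [-2.3312 -2.1023 -0.0011] [ 0.7457  0.4275 -0.625 ]
```

View pics/w13.png

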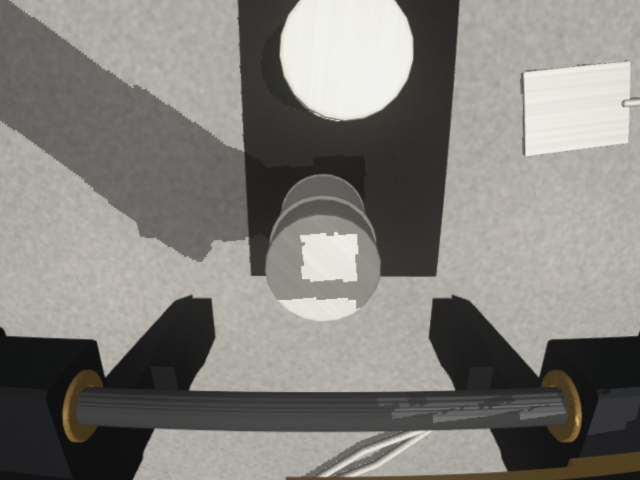

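```bash
python3 -m pendant '[{"dx":-0.001,"dy":0.001,"dz":0.03,"rx":-0.001,"ry":-0.002,"rz":0.001,"jaw":1},{"dx":-0.001,"dy":0.001,"dz":0.055,"rx":-0.001,"ry":-0.002,"rz":0.001,"jaw":1},{"dx":-0.001,"dy":0.001,"dz":0.075,"rx":-0.001,"ry":-0.002,"rz":0.001,"jaw":1},{"dx":-0.001,"dy":0.001,"dz":0.09,"rx":-0.001,"ry":-0.002,"rz":0.001,"jaw":1},{"dx":-0.001,"dy":0.001,"dz":0.098,"rx":-0.001,"ry":-0.002,"rz":0.001,"jaw":1},{"dx":-0.001,"dy":0.001,"dz":0.098,"rx":-0.001,"ry":-0.002,"rz":0.001,"jaw":1},{"dx":-0.001,"dy":0.001,"dz":0.098,"rx":-0.001,"ry":-0.002,"rz":0.001,"jaw":0},{"dx":-0.001,"dy":0.001,"dz":0.098,"rx":-0.001,"ry":-0.002,"rz":0.001,"jaw":0},{"dx":-0.001,"dy":0.001,"dz":0.098,"rx":-0.001,"ry":-0.002,"rz":0.001,"jaw":0},{"dx":-0.001,"dy":0.001,"dz":0.098,"rx":-0.001,"ry":-0.002,"rz":0.001,"jaw":0},{"dx":-0.001,"dy":0.001,"dz":0.098,"rx":-0.001,"ry":-0.002,"rz":0.001,"jaw":0},{"dx":-0.001,"dy":0.001,"dz":0.098,"rx":-0.001,"ry":-0.002,"rz":0.001,"jaw":0},{"dx":-0.001,"dy":0.001,"dz":0.098,"rx":-0.001,"ry":-0.002,"rz":0.001,"jaw":0},{"dx":-0.001,"dy":0.001,"dz":0.098,"rx":-0.001,"ry":-0.002,"rz":0.001,"jaw":0}]' 40
python3 -m pendant '[{"dx":0,"dy":0,"dz":-0.01,"rx":0,"ry":0,"rz":0,"jaw":0},{"dx":0,"dy":0,"dz":-0.02,"rx":0,"ry":0,"rz":0,"jaw":0},{"dx":0,"dy":0,"dz":-0.03,"rx":0,"ry":0,"rz":0,"jaw":0},{"dx":0,"dy":0,"dz":-0.03,"rx":0,"ry":0,"rz":0,"jaw":0},{"dx":0,"dy":0,"dz":-0.03,"rx":0,"ry":0,"rz":0,"jaw":0},{"dx":0,"dy":0,"dz":-0.03,"rx":0,"ry":0,"rz":0,"jaw":0},{"dx":0,"dy":0,"dz":-0.03,"rx":0,"ry":0,"rz":0,"jaw":0},{"dx":0,"dy":0,"dz":-0.03,"rx":0,"ry":0,"rz":0,"jaw":0},{"dx":0,"dy":0,"dz":-0.03,"rx":0,"ry":0,"rz":0,"jaw":0}]'
python3 -c "
from h import *
for i in range(5):
    s=manip.get_state();print(s['force'],s['ee_pos'],s['opening']);capture('side')
"
```

```text
clock: 19.88
ee_pos: [0.4845, -0.3379, 0.047]
tcp_rot: [2.333, 2.103, 0.001]
force: [-2.1, 0.4, 7.5]
opening: 0.0642
clock: 20.63
ee_pos: [0.4842, -0.3378, 0.0766]
tcp_rot: [2.333, 2.103, 0.0]
force: [-0.0, -0.5, -3.9]
opening: 0.0642
[-0.0222 -0.5021 -3.8559] [ 0.4842 -0.3378  0.0766] 0.06415979915235728
[-0.2377 -0.2401 -3.4067] [ 0.4843 -0.3378  0.0766] 0.06392519915715486
[-0.2686  0.3244 -3.3938] [ 0.4843 -0.3379  0.0767] 0.06433166332435857
[-0.4513  0.6944 -3.9998] [ 0.4843 -0.3379  0.0768] 0.06432635406895784
[ 0.1686 -0.275  -3.203 ] [ 0.4844 -0.3379  0.0769] 0.06452894848420812
```

Tin 3 reads about 3.6 N, so it is part-used too and tin 1 is the full one. I'll set tin 3 down and return to tin 1.

```bash
python3 -m pendant '[{"dx":0,"dy":0,"dz":0.01,"rx":0,"ry":0,"rz":0,"jaw":0},{"dx":0,"dy":0,"dz":0.02,"rx":0,"ry":0,"rz":0,"jaw":0},{"dx":0,"dy":0,"dz":0.026,"rx":0,"ry":0,"rz":0,"jaw":0},{"dx":0,"dy":0,"dz":0.029,"rx":0,"ry":0,"rz":0,"jaw":0},{"dx":0,"dy":0,"dz":0.030,"rx":0,"ry":0,"rz":0,"jaw":0},{"dx":0,"dy":0,"dz":0.030,"rx":0,"ry":0,"rz":0,"jaw":0},{"dx":0,"dy":0,"dz":0.030,"rx":0,"ry":0,"rz":0,"jaw":0}]'
python3 -m pendant '[{"dx":0,"dy":0,"dz":0,"rx":0,"ry":0,"rz":0,"jaw":1},{"dx":0,"dy":0,"dz":0,"rx":0,"ry":0,"rz":0,"jaw":1},{"dx":0,"dy":0,"dz":0,"rx":0,"ry":0,"rz":0,"jaw":1},{"dx":0,"dy":0,"dz":0,"rx":0,"ry":0,"rz":0,"jaw":1},{"dx":0,"dy":0,"dz":0,"rx":0,"ry":0,"rz":0,"jaw":1},{"dx":0,"dy":0,"dz":-0.02,"rx":0,"ry":0,"rz":0,"jaw":1},{"dx":0,"dy":0,"dz":-0.05,"rx":0,"ry":0,"rz":0,"jaw":1},{"dx":0,"dy":0,"dz":-0.085,"rx":0,"ry":0,"rz":0,"jaw":1},{"dx":0,"dy":0,"dz":-0.095,"rx":0,"ry":0,"rz":0,"jaw":1},{"dx":0,"dy":0,"dz":-0.095,"rx":0,"ry":0,"rz":0,"jaw":1}]'
python3 -c "
from h import *
goal([.515,-.127,.145],-6)"
```

```text
clock: 21.47
ee_pos: [0.4835, -0.3377, 0.0471]
tcp_rot: [-2.333, -2.102, -0.001]
force: [-4.9, 3.7, 8.2]
opening: 0.064
clock: 22.3
ee_pos: [0.4854, -0.3392, 0.1451]
tcp_rot: [2.331, 2.1, 0.004]
force: [0.4, -0.2, 0.5]
opening: 0.088
t 22.3 d [ 0.2141  0.0073 -0.0001] r [0.0048 0.0011 0.0006] rows 5.138177369874372 0.03966822524323672
```

```bash
python3 -m pendant '[{"dx":0.03,"dy":0.001,"dz":0,"rx":0.004,"ry":0,"rz":0,"jaw":1},{"dx":0.065,"dy":0.002,"dz":0,"rx":0.004,"ry":0,"rz":0,"jaw":1},{"dx":0.105,"dy":0.003,"dz":0,"rx":0.004,"ry":0,"rz":0,"jaw":1},{"dx":0.145,"dy":0.005,"dz":0,"rx":0.004,"ry":0,"rz":0,"jaw":1},{"dx":0.18,"dy":0.006,"dz":0,"rx":0.004,"ry":0,"rz":0,"jaw":1},{"dx":0.205,"dy":0.007,"dz":0,"rx":0.004,"ry":0,"rz":0,"jaw":1},{"dx":0.214,"dy":0.007,"dz":0,"rx":0.004,"ry":0,"rz":0,"jaw":1},{"dx":0.214,"dy":0.007,"dz":0,"rx":0.004,"ry":0,"rz":0,"jaw":1},{"dx":0.214,"dy":0.007,"dz":0,"rx":0.004,"ry":0,"rz":0,"jaw":1},{"dx":0.214,"dy":0.007,"dz":0,"rx":0.004,"ry":0,"rz":0,"jaw":1}]'
python3 -c "
from h import *
goal([.515,-.127,.046],-6);wshot('w14')"
```

```text
clock: 23.13
ee_pos: [0.514, -0.1294, 0.1446]
tcp_rot: [2.335, 2.098, -0.002]
force: [-0.5, -1.3, 0.3]
opening: 0.0882
t 23.13 d [0.0027 0.0007 0.0986] r [ 0.0004  0.0024 -0.0021] rows 2.3658205757944617 0.025788142299806242
23.1333 [ 0.514  -0.1294  0.1446] [ 2.3354  2.0984 -0.0024] [-0.5085 -1.2761  0.3355]
```

View pics/w14.png

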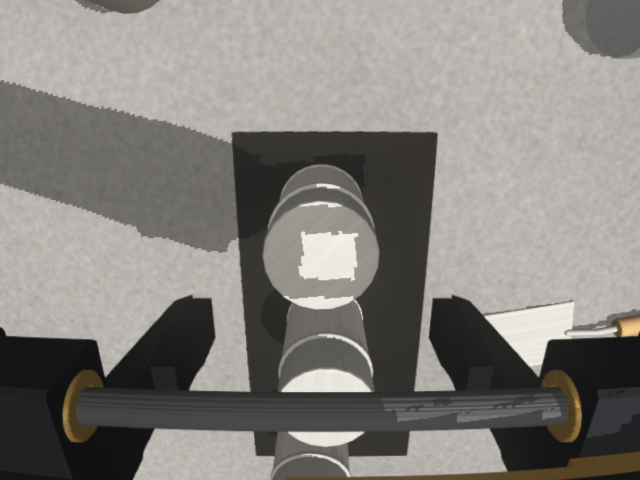

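```bash
python3 -m pendant '[{"dx":0.0025,"dy":0.0005,"dz":0.03,"rx":0,"ry":0.002,"rz":-0.002,"jaw":1},{"dx":0.0025,"dy":0.0005,"dz":0.055,"rx":0,"ry":0.002,"rz":-0.002,"jaw":1},{"dx":0.0025,"dy":0.0005,"dz":0.075,"rx":0,"ry":0.002,"rz":-0.002,"jaw":1},{"dx":0.0025,"dy":0.0005,"dz":0.09,"rx":0,"ry":0.002,"rz":-0.002,"jaw":1},{"dx":0.0025,"dy":0.0005,"dz":0.098,"rx":0,"ry":0.002,"rz":-0.002,"jaw":1},{"dx":0.0025,"dy":0.0005,"dz":0.098,"rx":0,"ry":0.002,"rz":-0.002,"jaw":1},{"dx":0.0025,"dy":0.0005,"dz":0.098,"rx":0,"ry":0.002,"rz":-0.002,"jaw":0},{"dx":0.0025,"dy":0.0005,"dz":0.098,"rx":0,"ry":0.002,"rz":-0.002,"jaw":0},{"dx":0.0025,"dy":0.0005,"dz":0.098,"rx":0,"ry":0.002,"rz":-0.002,"jaw":0},{"dx":0.0025,"dy":0.0005,"dz":0.098,"rx":0,"ry":0.002,"rz":-0.002,"jaw":0},{"dx":0.0025,"dy":0.0005,"dz":0.098,"rx":0,"ry":0.002,"rz":-0.002,"jaw":0},{"dx":0.0025,"dy":0.0005,"dz":0.098,"rx":0,"ry":0.002,"rz":-0.002,"jaw":0},{"dx":0.0025,"dy":0.0005,"dz":0.098,"rx":0,"ry":0.002,"rz":-0.002,"jaw":0},{"dx":0.0025,"dy":0.0005,"dz":0.098,"rx":0,"ry":0.002,"rz":-0.002,"jaw":0}]' 45
python3 -m pendant '[{"dx":0,"dy":0,"dz":-0.01,"rx":0,"ry":0,"rz":0,"jaw":0},{"dx":0,"dy":0,"dz":-0.03,"rx":0,"ry":0,"rz":0,"jaw":0},{"dx":0,"dy":0,"dz":-0.06,"rx":0,"ry":0,"rz":0,"jaw":0},{"dx":0,"dy":0,"dz":-0.09,"rx":0,"ry":0,"rz":0,"jaw":0},{"dx":0,"dy":0,"dz":-0.12,"rx":0,"ry":0,"rz":0,"jaw":0},{"dx":0,"dy":0,"dz":-0.15,"rx":0,"ry":0,"rz":0,"jaw":0},{"dx":0,"dy":0,"dz":-0.163,"rx":0,"ry":0,"rz":0,"jaw":0},{"dx":0,"dy":0,"dz":-0.163,"rx":0,"ry":0,"rz":0,"jaw":0},{"dx":0,"dy":0,"dz":-0.163,"rx":0,"ry":0,"rz":0,"jaw":0}]'
python3 -c "
from h import *
goal([.619,.158,.21],-6);goal([.619,.158,.21],20)
print(manip.get_state()['force'])"
```

```text
clock: 24.35
ee_pos: [0.5149, -0.1274, 0.0475]
tcp_rot: [2.335, 2.101, 0.001]
force: [-2.8, 0.6, 6.8]
opening: 0.0645
clock: 25.1
ee_pos: [0.5145, -0.127, 0.2106]
tcp_rot: [2.335, 2.101, 0.002]
force: [-0.4, 0.3, -7.2]
opening: 0.0637
t 25.1 d [0.2944 0.0741 0.0008] r [ 0.0013 -0.0005 -0.0004] rows 7.279166454064884 0.011811933647600106
t 25.1 d [0.2944 0.0741 0.0008] r [ 0.0014 -0.0002 -0.4541] rows 7.279166454064884 3.6341746260609473
[-0.4002  0.3015 -7.151 ]
```

```bash
python3 -m pendant '[{"dx":0.015,"dy":0.004,"dz":0,"rx":0,"ry":0,"rz":0,"jaw":0},{"dx":0.04,"dy":0.01,"dz":0,"rx":0,"ry":0,"rz":0,"jaw":0},{"dx":0.07,"dy":0.0175,"dz":0,"rx":0,"ry":0,"rz":0,"jaw":0},{"dx":0.1,"dy":0.025,"dz":0,"rx":0,"ry":0,"rz":0,"jaw":0},{"dx":0.13,"dy":0.0325,"dz":0,"rx":0,"ry":0,"rz":0,"jaw":0},{"dx":0.16,"dy":0.04,"dz":0,"rx":0,"ry":0,"rz":0,"jaw":0},{"dx":0.19,"dy":0.0475,"dz":0,"rx":0,"ry":0,"rz":0,"jaw":0},{"dx":0.22,"dy":0.055,"dz":0,"rx":0,"ry":0,"rz":0,"jaw":0},{"dx":0.25,"dy":0.0625,"dz":0,"rx":0,"ry":0,"rz":0,"jaw":0},{"dx":0.275,"dy":0.069,"dz":0,"rx":0,"ry":0,"rz":0,"jaw":0},{"dx":0.288,"dy":0.0725,"dz":0,"rx":0,"ry":0,"rz":0,"jaw":0},{"dx":0.294,"dy":0.074,"dz":0,"rx":0,"ry":0,"rz":0,"jaw":0},{"dx":0.294,"dy":0.074,"dz":0,"rx":0,"ry":0,"rz":0,"jaw":0},{"dx":0.294,"dy":0.074,"dz":0,"rx":0,"ry":0,"rz":0,"jaw":0},{"dx":0.294,"dy":0.074,"dz":0,"rx":0,"ry":0,"rz":0,"jaw":0},{"dx":0.294,"dy":0.074,"dz":0,"rx":0,"ry":0,"rz":0,"jaw":0},{"dx":0.294,"dy":0.074,"dz":0,"rx":0,"ry":0,"rz":0,"jaw":0},{"dx":0.294,"dy":0.074,"dz":0,"rx":0,"ry":0,"rz":0,"jaw":0}]'
python3 -c "
from h import *
wshot('w15');cv2.imwrite('pics/side15.png',capture('side'));cv2.imwrite('pics/scene15.png',capture('scene'))
s=manip.get_state();print(s['ee_pos'],s['force'],s['opening'],s['qvel'])"
```

```text
clock: 26.6
ee_pos: [0.6189, 0.1568, 0.211]
tcp_rot: [2.336, 2.1, 0.002]
force: [-0.2, 0.1, -6.4]
opening: 0.064
26.6 [0.6189 0.1568 0.211 ] [2.3357 2.0998 0.0022] [-0.2186  0.0848 -6.3697]
[0.6189 0.1574 0.211 ] [-0.3841 -0.2721 -5.7804] 0.06481047697476087 [-0.0039  0.0007 -0.0005  0.0005  0.0004  0.      0.0003]
```

View pics/scene15.png

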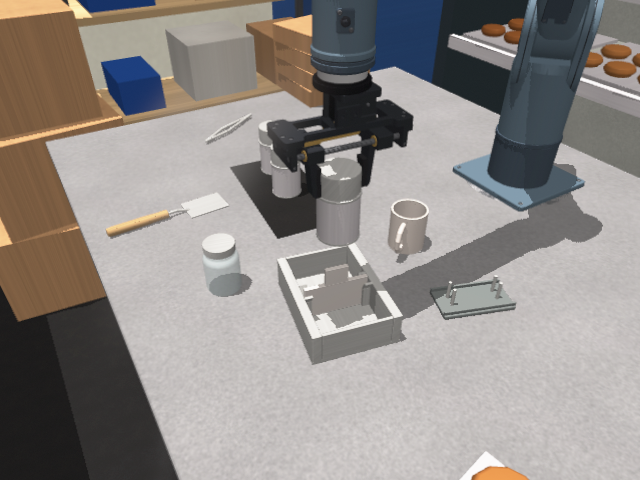

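View pics/side15.png

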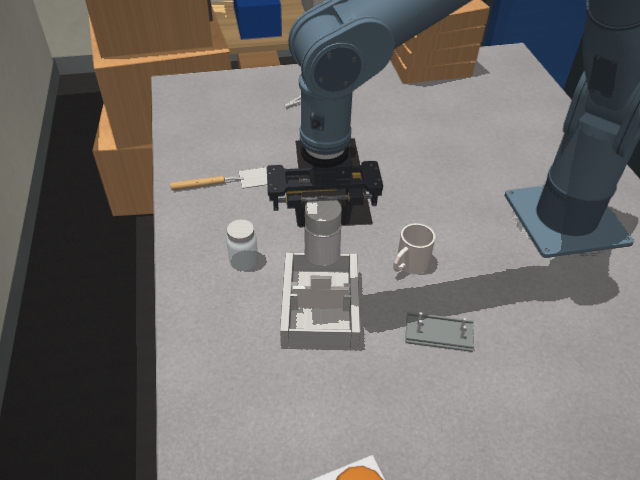

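View pics/w15.png

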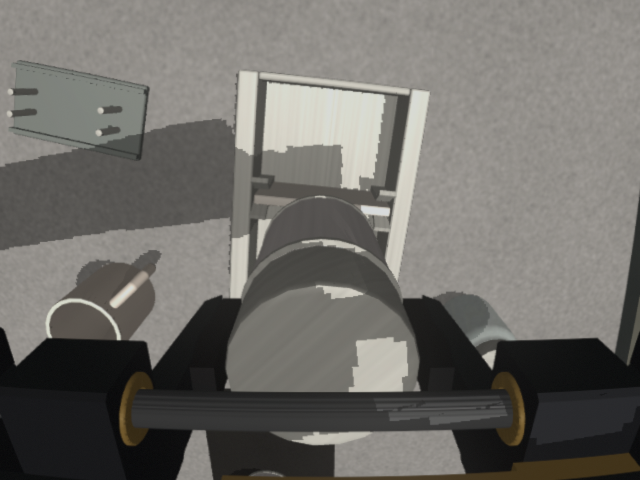

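```bash
python3 -c "
from h import *
print(proj('scene',[[.619,.158,.167],[.619,.158,.282]]),proj('side',[[.619,.158,.167],[.619,.158,.282]]))"
python3 -m pendant '[{"dx":0,"dy":0,"dz":0,"rx":0,"ry":0,"rz":0,"jaw":0},{"dx":0,"dy":0,"dz":0,"rx":0,"ry":0,"rz":0,"jaw":0},{"dx":0,"dy":0,"dz":0,"rx":0,"ry":0,"rz":0,"jaw":0},{"dx":0,"dy":0,"dz":0,"rx":0,"ry":0,"rz":0,"jaw":0},{"dx":0,"dy":0,"dz":0,"rx":0,"ry":0,"rz":0,"jaw":0},{"dx":0,"dy":0,"dz":0,"rx":0,"ry":0,"rz":0,"jaw":0}]'
```

```text
[[336.1724 233.8225]
 [338.0504 168.1389]] [[322.1968 253.0491]
 [323.5268 207.8039]]
clock: 27.25
ee_pos: [0.6189, 0.1575, 0.2109]
tcp_rot: [2.335, 2.101, 0.002]
force: [0.3, 0.3, -6.4]
opening: 0.0639
```

```bash
python3 -c "
from bench import manip
print(manip.job_done())"
```

```text
the job is handed in; nothing more can be done
None
```

The divider is in the tray, and I handed the job in at 27.3 s with the full tin held over the middle of the tray.

- **Divider:** I took it from the rack, slid it into the tray's slots and let go. Contact came at the predicted height with about 10 N, and the pictures taken after release put its tab top within about 1 px of the seated height.
- **Tins:** I hefted all three. The tin nearest the tray read about 5.9 N (0.6 kg), the middle one 2.5 N and the far one 3.6 N. The nearest is clearly the full one; the other two went back on the mat.
- **Final hold:** the full tin is over the tray centre at about (0.619, 0.158) m, upright and still. Its underside is about 0.167 m up, some 65 mm above the divider's tab. The last scene picture shows the other two tins standing and the mug, jar and spatula where they were.

**What disagreed or failed:**
- **Fingertip position:** the real fingertips sit about 35 mm behind the reported TCP, so the first grasp closed on air just above the divider's tab. I measured the offset in the pictures and allowed for it from then on.
- **Refused call:** the first move call was refused as invalid input because it left out two of the keys; nothing moved.
- **Force noise:** the force readings scatter by about 1 N, and the far tin's 3.6 N sits slightly above the part-used range. Neither changes which tin is full.

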